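Fish the wedged spacer out of the chain tunnel

TASK

A ring spacer has fallen into the chain tunnel of the engine cylinder and is wedged by a sprung slipper: take the sprung tongs from the wooden stand, squeeze them shut on the spacer deep in the tunnel and draw it out, then with the tongs slip it over the upright stud of the round cover and, once it sits fully home on the shims there, keep it (not the tips of the tongs) pressed down with a steady 8 N or so for a second, never near 20 N. Put the tongs back upright, fully down in their stand, and let go. Push gently everywhere, never touch the spacer with the gripper itself, and leave everything else on the bench where it is.

Things in the scene. Friction and masses are not known exactly. Their poses are not given: they have to be found in the camera images.
- tongs_grip (a point): Sprung steel tongs, 126 mm tall, upright in the stand; this point is on their centre line at the height to grip, 96 mm above the tips. Two flat upright arms, 3 mm thick, run up from the tips, 34 mm over their outer faces (along y) and 28 mm between them when free; 16 mm wide (x), only 9 mm in the lowest 58 mm. A bridge 18 mm along y joins them 20 to 30 mm above this point. Mass about 0.1 kg.
- stand_slot (a point): Wooden block 64 x 74 mm, 42 mm high, fixed to the bench; this point is the middle of the floor of its slot, 8 mm above the bench. The slot is 15 mm along x, 40 mm along y (the way the tongs close) and 34 mm deep, with bevelled edges.
- tunnel_mouth (a point): Finned aluminium engine cylinder, 130 x 138 mm, 90 mm high, fixed, with a round bore and, on its -x side, the chain tunnel; this point is the middle of the tunnel's mouth in the flat top face. The tunnel is a straight vertical slot 24 mm along x, 60 mm along y.
- guide: Dark steel guide fixed deep in the tunnel: a flat ledge 42 mm along the tunnel (y) and as wide as it, its top 6 mm above this origin and 46 to 58 mm below the mouth. Origin under the ledge's middle, axes those of the tunnel. It carries a slipper 8 mm wide (y) and 10 mm high, 1 mm above the ledge, that a 4 N spring pushes in -x against the spacer, wedging it against the tunnel wall.
- spacer_center (a point): The spacer: a plain steel ring, 20 mm outside, 10 mm hole, 12 mm high, 26 g; this point is its centre, half-way up, z along the hole. It starts flat on the ledge, touching the tunnel's -x wall, the slipper on its +x side, with 11 mm of free ledge along y on either side. Drawing it up takes several newtons. Hold it with the tips 1 to 3 mm above its underside so that it meets the shims first.
- stud_foot (a point): Round aluminium cover, 90 mm across (112 mm over its lugs), fixed, with an upright steel stud in its middle; this point is the stud's foot, on a boss 36 mm wide, 22 mm above the bench. The stud is 7 mm thick and stands 30 mm above it, tapering over its last 5 mm to a 2.4 mm tip. Round its foot lies a firm stack of shims, 30 mm wide, 2 to 10 mm high (not measured: feel for it).
- tongs: The same tongs, origin between the tips, z up along the tongs, y the way they close.
- spacer: The same spacer, with the origin at the centre of its underside.
- cylinder: The same engine cylinder, origin at the centre of its underside.
- cover: The same cover, origin at the centre of its underside.
- piston: Bystander: aluminium piston, 52 mm wide, 40 mm high, standing; origin at the centre of its underside.
- bearing: Bystander: steel bearing ring, 42 mm wide, 12 mm high.
- collar: Bystander: steel collar, 32 mm wide, 18 mm high.
- wrench: Bystander: wrench lying, 184 mm long.
- driver: Bystander: screwdriver lying, 190 mm long.
- oil: Bystander: white bottle, 60 mm wide, 150 mm high.
- spray: Bystander: can, 52 mm wide, 160 mm high.
- tray: Bystander: grey parts tray, 110 x 150 mm, 28 mm high.
- jaw_left (a joint): How far each arm of the tongs is pressed in, m: 0 free to 0.006 (22 mm over the outside). Both move alike and stay parallel. Springs push each arm out with 2 N per mm. Squeezed lightly to about 30.5 mm over the outside the tongs can be carried open; on the spacer they stop at 26 mm, and a grip of 25 to 40 N keeps it from slipping. Beyond 34 mm they are let go.
Mind the look-alikes: they are no part of the job. Leave any green or pink look-alike of the tongs alone.

How it is judged:
By the outcome, as a careful person would: the job done as asked, in the order asked, and still so for the second after the job is handed in, with the robot touching nothing.
It also fails if it takes over 67 s, if anything falls off the work surface, if the arm or the gripper's body presses on something with over 40 N, if the wrist force passes 120 N, or if a joint passes its speed limit or range.

ROBOT

A 6-joint arm with a two-finger parallel gripper is mounted at the origin on the work surface. World frame = base frame: x ahead of the robot, y to its left, z up, the work surface at z = 0. Lengths are in m, angles in rad, forces in N, time in s.
With the tool pointing down it reaches from about 0.35 to 0.775 m from the base axis. Payload 5.5 kg.
Tool frame: the origin (TCP) lies midway between the tips of the shut fingers; the grasp point (between the pads) lies 19 mm behind it; z points along the fingers, x is the direction in which the jaws open and shut, and the axes are right-handed (so a half turn about z gives the same grasp; the last joint's range is limited). The gripper opens to 85 mm and grips with 20 to 120 N. Pads are 22 mm wide; open, the fingers measure 114 mm over their backs; the gripper's body (76 mm by 85 mm) begins 54 mm behind the grasp point. The pads swing forward as they close: fully open they stand 13 mm farther back than shut.
Start: joints at [-1.371, 0.313, 0.046, 1.304, 0, 1.431], TCP at [0.192, -0.542, 0.231] pointing down, gripper open.
Joint ranges: [-2.76, 2.76], [-0.86, 1.69], [-1.03, 1.26], [-2.2, 2.34], [-1.47, 1.5], [-3.14, 3.14]. Speed limits (rad/s): [2.57, 2.57, 3.14, 3.14, 3.14, 3.14].

INTERFACE

Orientations are given as a unit quaternion [w, x, y, z].
In Python, from workcell import env gives the robot as it stands.
- The arm moves only by the tool servo_tool, never from a script. Its argument "targets" is a list of rows, each an object with "xyz": the shift along the tool's x, y, z in m, a list of three; "twist": the turn, a rotation vector about the tool's x, y, z in rad, a list of three; "jaw": the opening, from 0 (shut) to 1 (fully open). A call has 1 to 12 rows; each row is the pose to reach, as a shift and turn from the pose commanded when the call began, along the tool's axes at that moment; what a row does not reach only later rows make up. A row lasts 1/12 s, in which the tool goes at most 41.7 mm and 7.16 degrees, less where a joint would pass 70% of its speed; a pose out of reach is approached as far as the arm can. A call with a gripper value outside its range is refused whole. The fingers move at their own pace and stop on an object; "squeeze" is the grip in N (left out, the last holds). Time passes only in rows, so rows that repeat a pose let the fingers close. It gives the time, the measured TCP pose, the force and the opening at its end, in the units of the state.
- env.get_state(): the state, without advancing time (a new reading comes with each control period).
- env.read_camera(name): name is "scene" or "top"; returns a dict with "color" (480x640x3 uint8, red, green, blue), "depth" (480x640 float32, m along the optical axis (not along the pixel's ray), 0 where there is no reading), "fx", "fy", "cx", "cy" (pixels), "eye" and "attitude" of the camera in the world. Camera axes: x right, y down, z forward; pixel columns grow to the right and rows downward; lengths in m; the calibration is good to about 2 mm. A picture is of the moment at which its call begins.
- env.hand_in(): hands the job in, once; it reports no verdict.
The state is a dict: "clock": time; "joint_pos": joint angles; "qvel": joint speeds; "tau": joint torques, N m; "tcp_pos": TCP position; "orientation": TCP orientation; "wrist_force": force on the tool from outside, world axes, zero at the start; "ft_torque": the same for the moment, N m; "finger_gap": finger opening in m.
Only numpy, scipy, OpenCV 4.12 (cv2) and the standard library are available. Lean on these libraries where they do the work, as an engineer would, in place of code of your own. Each camera call takes 0.05 s, during which the arm holds its last target. There are 200 camera calls.

## Working session

There is one attempt and no reset: what is moved stays moved. The work goes in short steps, Python scripts to look and compute and a tool call to move; the robot and the scene stay as the last step left them, time stands still between calls to the robot, and variables do not carry over. Pictures are saved under pics/ and viewed, about 8 in all and at most 12, crops included, and the job is handed in when it is done.

Besides the shell and the picture viewer there is one more tool, called by a JSON object that holds its "method" and its "body", one argument or row to a line. servo_tool: Moves the arm, as the interface text tells. Its arguments: {"type":"object","properties":{"targets":{"type":"array","items":{"type":"object","properties":{"xyz":{"type":"array","items":{"type":"number"}},"twist":{"type":"array","items":{"type":"number"}},"jaw":{"type":"number"}}}},"squeeze":{"type":"number"}},"required":["targets"]}

```bash
mkdir -p pics; cat > h.py <<'E'
import numpy as np, cv2
from scipy.spatial.transform import Rotation as R
from workcell import env
def grab(n):
    d=env.read_camera(n); np.savez(f'{n}.npz',**{k:np.asarray(v) for k,v in d.items()}); return d
def rot(d):
    a=np.asarray(d['attitude'],float)
    return a if a.shape==(3,3) else R.from_quat(a,scalar_first=True).as_matrix()
def pts(d):
    z=d['depth']; v,u=np.mgrid[:480,:640]
    p=np.stack([(u-d['cx'])/d['fx']*z,(v-d['cy'])/d['fy']*z,z],-1)
    return p@rot(d).T+np.asarray(d['eye'])
def ray(d,u,v,h):
    r=rot(d)@np.array([(u-d['cx'])/d['fx'],(v-d['cy'])/d['fy'],1]); e=np.asarray(d['eye'])
    return e+r*(h-e[2])/r[2]
E
python3 - <<'E'
from h import *
for n in('scene','top'):
    d=grab(n); cv2.imwrite(f'pics/{n}0.png',d['color'][...,::-1]); print(n,d['fx'],d['cx'],d['cy'],d['eye'],rot(d).round(3).tolist())
s=env.get_state(); print(s)
E
```

```text
scene 572.4924025933321 326.18437614715464 251.12326952274702 [ 1.26340087 -0.03711564  1.1549465 ] [[0.051, 0.836, -0.546], [0.999, -0.041, 0.03], [0.003, -0.547, -0.837]]
top 449.0840587441108 322.6973055964007 249.96608846285017 [0.47710939 0.01776654 0.96144812] [[-0.027, -0.995, 0.095], [-1.0, 0.027, 0.007], [-0.01, -0.094, -0.995]]
{'clock': 0.1, 'joint_pos': array([-1.37059132e+00,  3.13953381e-01,  4.51058914e-02,  1.30361179e+00,
       -2.13249656e-05,  1.43117596e+00]), 'qvel': array([ 0.00213563, -0.00064626,  0.00229427, -0.00116476, -0.00010819,
       -0.00120383]), 'tau': array([ 3.24083601e-03, -4.81726313e+01,  2.99243456e+01,  1.27791447e-02,
       -4.15325758e-05,  2.03296047e-07]), 'tcp_pos': array([ 0.1915429 , -0.54167675,  0.23048751]), 'orientation': array([-5.62102401e-04,  8.16492972e-01, -5.77354774e-01, -6.12789438e-04]), 'wrist_force': array([ 0.78088672,  0.33147805, -0.43150555]), 'ft_torque': array([-0.02127173,  0.01954503,  0.03528875]), 'finger_gap': 0.08536205837779372}
```

View pics/top0.png

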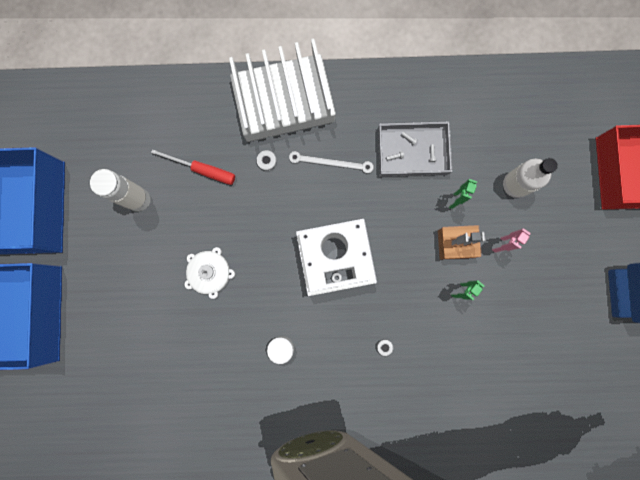

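View pics/scene0.png

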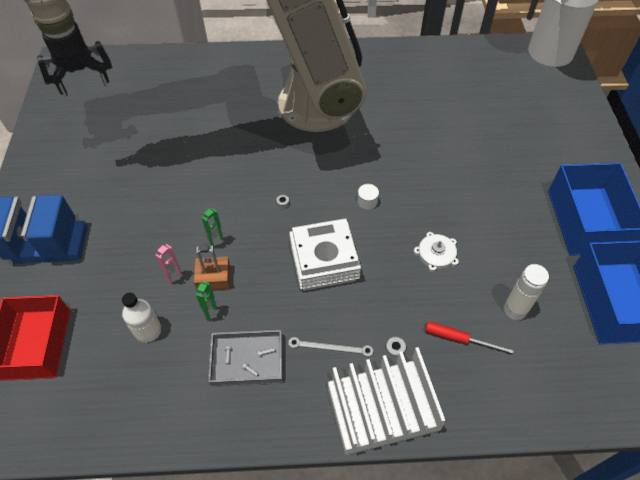

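```bash
python3 - <<'E'
from h import *
T=dict(np.load('top.npz'));S=dict(np.load('scene.npz'))
def crop(d,x,y,w,h,s): return cv2.resize(d['color'][y:y+h,x:x+w,::-1],None,fx=s,fy=s,interpolation=cv2.INTER_CUBIC)
a=np.hstack([crop(T,290,210,100,75,4),crop(T,430,200,100,75,4)])
b=np.hstack([crop(S,280,210,100,75,4),crop(S,150,230,100,75,4)])
cv2.imwrite('pics/m.png',np.vstack([a,b]))
P=pts(T);Q=pts(S)
# orange stand top
for n,d,p in(('T',T,P),('S',S,Q)):
    hsv=cv2.cvtColor(d['color'],cv2.COLOR_RGB2HSV)
    m=((hsv[...,0]<20)&(hsv[...,1]>120)&(hsv[...,2]>60)&(np.abs(p[...,2]-.042)<.006)).astype(np.uint8)
    m[:, :100]=0
    num,l,st,c=cv2.connectedComponentsWithStats(m);i=1+np.argmax(st[1:,4])
    mm=(l==i); q=p[mm]; r=cv2.minAreaRect((q[:,:2]*1000).astype(np.float32)); print(n,'stand',r,np.median(q[:,2]),st[i])
    for nm,lo,hi,c0,tol in(('cyltop',.086,.094,(0.42,-.02),.1),('boss',.019,.027,(.44,.27),.06),('tongs',.1,.15,(.5,-.30),.05)):
        z=p[...,2]; k=(z>lo)&(z<hi)
        cand=q2=p[k]; 
        if nm=='tongs': k&=(d['color'].astype(int).max(-1)-d['color'].astype(int).min(-1)<30)&(np.hypot(p[...,0]-.5,p[...,1]+.31)<.06)
        if nm=='cyltop': k&=(np.abs(p[...,0]-.44)<.12)&(np.abs(p[...,1])<.12)
        if nm=='boss': k&=(np.hypot(p[...,0]-.45,p[...,1]-.26)<.07)
        q2=p[k]
        if len(q2)>5: print(n,nm,len(q2),cv2.minAreaRect((q2[:,:2]*1000).astype(np.float32)),q2.mean(0).round(4),q2.max(0).round(3))
z=P[...,2]
print((z[262:292:2,318:362:3]*1000).astype(int))
print((z[262:282,198:218]*1000).astype(int))
E
```

```text
T stand ((719.0048828125, -577.6238403320312), (157.1818084716797, 15.300081253051758), 4.792596340179443) 0.042500147179729275 [605 131  15  75 261]
T cyltop 1709 ((530.2124633789062, -4.201179504394531), (77.76692199707031, 125.70323181152344), 9.280806541442871) [ 0.5257 -0.0011  0.0907] [0.56  0.063 0.094]
T boss 194 ((501.61395263671875, 267.8650817871094), (65.19938659667969, 33.304115295410156), 89.20304107666016) [0.5037 0.266  0.0207] [0.518 0.3   0.026]
S stand ((574.4654541015625, -260.4324645996094), (70.83980560302734, 75.08462524414062), 1.773943543434143) 0.042653379685078874 [194 257  35  28 544]
S cyltop 1003 ((529.0709838867188, -4.8924560546875), (80.56867980957031, 126.74735260009766), 8.566455841064453) [ 0.5263 -0.0026  0.0906] [0.56  0.063 0.094]
S boss 113 ((502.6097717285156, 267.381103515625), (27.499753952026367, 69.86951446533203), 7.353756427764893) [0.5035 0.2638 0.021 ] [0.518 0.303 0.026]
S tongs 10 ((484.67633056640625, -259.1806640625), (6.930871486663818, 15.724123001098633), 46.4656867980957) [ 0.487  -0.2591  0.1159] [ 0.493 -0.253  0.122]
[[ 89  
[... 1499 characters left out ...]
18 19]
 [30 30 29 49 54 55 47 41 34 29 31 28 29 28 28 23 24 15 17 17]
 [28 29 28 28 47 51 45 39 32 29 30 28 27 30 27 24 25 19 19 17]
 [22 28 29 27 31 28 32 29 27 29 31 29 29 27 29 23 23 19 22 19]
 [23 28 28 26 27 29 29 31 27 28 26 28 26 31 30 21 21 21 20 18]
 [19 26 26 27 31 29 29 30 29 28 30 28 30 27 20 25 15 21 21 18]
 [20 22 25 27 28 28 28 26 28 28 29 25 29 23 23 23 17 19 20 18]
 [20 18 20 27 27 29 25 30 28 29 27 29 23 23 21 20 16 18 17 21]
 [16 19 18 20 22 27 28 31 29 31 27 24 26 23 19 16 17 20 15 15]
 [21 19 17 21 24 24 22 22 21 23 26 24 17 22 19 20 18 19 20 20]
 [15 17 17 17 17 22 22 17 21 18 18 19 17 21 19 20 19 19 17 20]
 [17 18 17 16 17 19 20 19 21 21 19 18 17 18 17 17 19 17 18 17]]
```

View pics/m.png

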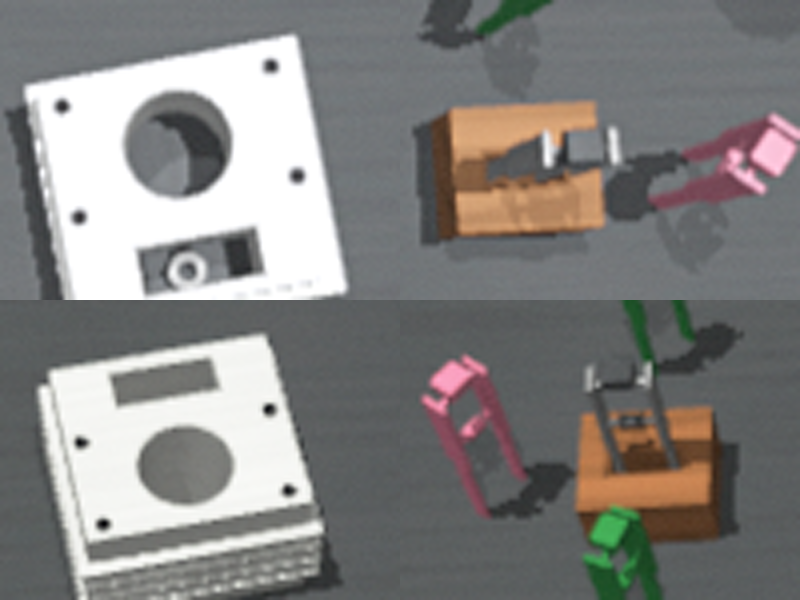

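```bash
cat > meas.py <<'E'
from h import *
T=dict(np.load('top.npz'));S=dict(np.load('scene.npz'))
mm=lambda a:np.round(np.asarray(a)*1000,1)
for n,d in(('T',T),('S',S)):
    p=pts(d); g=d['color'].astype(int); z=p[...,2]
    # stand top
    hsv=cv2.cvtColor(d['color'],cv2.COLOR_RGB2HSV)
    near=(np.abs(p[...,0]-.545)<.09)&(np.abs(p[...,1]+.26)<.09)
    m=(hsv[...,0]<20)&(hsv[...,1]>100)&near&(np.abs(z-.042)<.007)
    v,u=np.nonzero(m); r=np.array([ray(d,a,b,.042)[:2] for a,b in zip(u,v)])*1000
    print(n,'stand top',cv2.minAreaRect(r.astype(np.float32)))
    # tunnel: dark hole in white top
    w=((g.min(-1)>170)&(np.hypot(p[...,0]-.49,p[...,1]+.01)<.12)).astype(np.uint8)
    cs,h=cv2.findContours(w,cv2.RETR_CCOMP,cv2.CHAIN_APPROX_NONE)
    for c,hh in zip(cs,h[0]):
        a=cv2.contourArea(c)
        if hh[3]>=0 and a>150 or a>1500:
            r=np.array([ray(d,*q,.09)[:2] for q in c[:,0]])*1000
            print(n,'cyl',hh[3],a,cv2.minAreaRect(r.astype(np.float32)))
    # cover: stud (z>36), shims (25..36), round cover
    k=np.hypot(p[...,0]-.45,p[...,1]-.26)<.09
    if n=='S':k=(np.hypot(p[...,0]-.45,p[...,1]-.26)<.09)
    for nm,lo,hi in(('stud',.036,.06),('shim',.025,.034),('cover',.008,.06)):
        q=p[k&(z>lo)&(z<hi)]; print(n,nm,len(q),mm(q.mean(0)),mm(q.min(0)),mm(q.max(0)),cv2.minEnclosingCircle((q[:,:2]*1000).astype(np.float32)))
    # tongs
    k=(g.max(-1)-g.min(-1)<35)&(z>.06)&(z<.145)&(np.abs(p[...,0]-.53)<.07)&(np.abs(p[...,1]+.27)<.055)
    q=p[k]; print(n,'tongs',len(q),mm(q.mean(0)),mm(q.min(0)),mm(q.max(0)))
    b=q[q[:,2]>.124]; print(' bridge top',len(b),mm(b.mean(0)) if len(b) else '')
k=(np.abs(pts(T)[...,0]-.44)<.06)&(np.abs(pts(T)[...,1]+.01)<.05)&(pts(T)[...,2]>.046)&(pts(T)[...,2]<.06)
q=pts(T)[k];print('spacer',len(q),mm(q.mean(0)),mm(q.min(0)),mm(q.max(0)),cv2.minEnclosingCircle((q[:,:2]*1000).astype(np.float32)))
print('spacer ray',mm(ray(T,336.75,277.5,.052)),'tongs bridge ray T',mm(ray(T,477-.1,237-.1,.134)),'S',mm(ray(S,205.3,248.6,.134)))
E
python3 meas.py
```

```text
T stand top ((574.1334838867188, -259.20452880859375), (62.76493453979492, 76.41351318359375), 1.2842764854431152)
T cyl -1 4151.5 ((544.5841674804688, -1.386993408203125), (125.1505126953125, 135.95411682128906), 9.109587669372559)
T cyl 10 331.5 ((510.752685546875, -7.581577301025391), (26.400529861450195, 62.14194107055664), 9.052430152893066)
T cyl 10 597.5 ((567.743408203125, 1.2262229919433594), (52.54283142089844, 54.00896453857422), 43.43024444580078)
T stud 13 [527.6 268.8  48.1] [525.4 267.1  39.7] [530.  273.   55.2] ((528.2503662109375, 269.8733215332031), 3.22432804107666)
T shim 149 [526.6 269.2  28.9] [511.9 252.6  25.1] [539.2 285.2  33.1] ((527.7205200195312, 268.896728515625), 16.49802589416504)
T cover 983 [511.9 265.8  19.8] [474.2 215.5   8.2] [539.2 318.3  55.2] ((514.5961303710938, 267.1567077636719), 52.653533935546875)
T tongs 251 [ 564.  -256.2  111.6] [ 469.4 -277.8   60.5] [ 582.5 -240.7  137.9]
 bridge top 116 [ 574.  -259.4  131.5]
S stand top ((576.53076171875, -260.1457214355469), (69.24382019042969, 75.39208221435547), 1.0035499334335327)
S cyl -1 243
[... 373 characters left out ...]
66.   37.6] [533.1 272.8  52.5] ((529.2099609375, 269.58935546875), 4.189908504486084)
S shim 89 [528.1 267.2  28.6] [493.  251.4  25.1] [539.7 285.4  33.7] ((517.3245239257812, 264.75885009765625), 24.846445083618164)
S cover 549 [514.  265.3  20.8] [380.9 216.4   8. ] [539.7 318.4  52.5] ((456.5911560058594, 268.6336669921875), 87.84872436523438)
S tongs 262 [ 560.4 -259.2  107.4] [ 466.8 -277.6   60.1] [ 584.4 -240.4  138.5]
 bridge top 90 [ 576.6 -260.   131.7]
spacer 3 [500.   -1.   50.6] [499.9  -3.   49.2] [500.    1.1  51.8] ((499.95794677734375, -0.9846649169921875), 2.0504801273345947)
spacer ray [506.9  -2.7  52. ] tongs bridge ray T [ 572.2 -262.1  134. ] S [ 578.1 -257.5  134. ]
```

{"method": "servo_tool", "body": {
  "targets": [
    {"xyz":[-0.012,-0.038,0],"twist":[0,0,0.08],"jaw":0.65},
    {"xyz":[-0.024,-0.076,0],"twist":[0,0,0.16],"jaw":0.65},
    {"xyz":[-0.036,-0.114,0],"twist":[0,0,0.24],"jaw":0.65},
    {"xyz":[-0.048,-0.152,0],"twist":[0,0,0.32],"jaw":0.65},
    {"xyz":[-0.06,-0.19,0],"twist":[0,0,0.321],"jaw":0.65},
    {"xyz":[-0.072,-0.228,0],"twist":[0,0,0.321],"jaw":0.65},
    {"xyz":[-0.084,-0.266,0],"twist":[0,0,0.321],"jaw":0.65},
    {"xyz":[-0.096,-0.304,0],"twist":[0,0,0.321],"jaw":0.65},
    {"xyz":[-0.108,-0.342,0],"twist":[0,0,0.321],"jaw":0.65},
    {"xyz":[-0.12,-0.38,0],"twist":[0,0,0.321],"jaw":0.65},
    {"xyz":[-0.138,-0.42,0],"twist":[0,0,0.321],"jaw":0.65},
    {"xyz":[-0.138,-0.456,0],"twist":[0,0,0.321],"jaw":0.65}
  ]
}}

```text
clock: 1.1
tcp_pos: [0.576, -0.2565, 0.2313]
orientation: [-0.0, 0.714, -0.7, -0.001]
wrist_force: [0.0, -0.9, 1.0]
finger_gap: 0.0556
```

```bash
cat > go.py <<'E'
import sys
from h import *
# usage: go.py x y z(mm) yaw_deg(of tongs y-axis offset) -> shift/turn in tool axes
def go(x,y,z,yaw):
    s=env.get_state(); Rm=R.from_quat(s['orientation'],scalar_first=True).as_matrix()
    t=np.radians(-90+yaw); X=np.array([np.cos(t),np.sin(t),0]); Z=np.array([0,0,-1.]); G=np.stack([X,np.cross(Z,X),Z],1)
    print('t',round(s['clock'],2),'tcp',(s['tcp_pos']*1000).round(1),'F',s['wrist_force'].round(1),'gap',round(s['finger_gap']*1000,2))
    print('shift',(Rm.T@(np.array([x,y,z])/1000-s['tcp_pos'])).round(4),'twist',R.from_matrix(Rm.T@G).as_rotvec().round(4))
if __name__=='__main__': go(*map(float,sys.argv[1:5]))
E
python3 go.py 575.5 -259.7 82 1.1
python3 - <<'E'
from h import *
T=dict(np.load('top.npz'));p=pts(T)
c=np.array([.5105,-.0079]);a=np.radians(9);M=np.array([[np.cos(a),-np.sin(a)],[np.sin(a),np.cos(a)]])
l=(p[...,:2]-c)@M; z=p[...,2]
k=(np.abs(l[...,0])<.014)&(np.abs(l[...,1])<.03)
r=k&(z>.047)&(z<.057); e=k&(z>.036)&(z<.045)
for n,m in(('ring',r),('ledge',e)): print(n,m.sum(),(l[m].mean(0)*1000).round(1),(l[m].min(0)*1000).round(1),(l[m].max(0)*1000).round(1),(np.median(z[m])*1000).round(2))
print(cv2.minEnclosingCircle((l[r]*1000).astype(np.float32)))
print('cyltop z',np.median(z[(np.abs(l[...,0])<.05)&(np.abs(l[...,1])<.05)&(z>.085)&(z<.095)]))
E
```

```text
t 1.1 tcp [ 576.  -256.5  231.3] F [ 0.  -0.9  1. ] gap 55.61
shift [0.0034 0.0004 0.1493] twist [0.0014 0.0015 0.0013]
ring 70 [1.7 4.1] [ -9.7 -29.7] [13.5 29. ] 51.82
ledge 179 [2.2 5.5] [ -9.7 -29.7] [13.5 27.6] 40.31
((4.518894672393799, -0.3130064010620117), 30.564950942993164)
cyltop z 0.09066803911267174
```

{"method": "servo_tool", "body": {
  "targets": [
    {"xyz":[0.0034,0,0.02],"twist":[0,0,0],"jaw":0.65},
    {"xyz":[0.0034,0,0.05],"twist":[0,0,0],"jaw":0.65},
    {"xyz":[0.0034,0,0.08],"twist":[0,0,0],"jaw":0.65},
    {"xyz":[0.0034,0,0.11],"twist":[0,0,0],"jaw":0.65},
    {"xyz":[0.0034,0,0.13],"twist":[0,0,0],"jaw":0.6},
    {"xyz":[0.0034,0,0.145],"twist":[0,0,0],"jaw":0.55},
    {"xyz":[0.0034,0,0.149],"twist":[0,0,0],"jaw":0.5},
    {"xyz":[0.0034,0,0.149],"twist":[0,0,0],"jaw":0.48}
  ],
  "squeeze": 20
}}

```text
clock: 1.77
tcp_pos: [0.5744, -0.2627, 0.0804]
orientation: [0.0, 0.714, -0.7, -0.002]
wrist_force: [0.4, 0.6, 0.7]
finger_gap: 0.0409
```

```bash
python3 go.py 575.5 -259.7 82 1.1; python3 - <<'E'
from h import *
d=grab('top');e=grab('scene')
c=lambda d,x,y,w,h,s: cv2.resize(d['color'][y:y+h,x:x+w,::-1],None,fx=s,fy=s,interpolation=cv2.INTER_CUBIC)
cv2.imwrite('pics/g.png',np.hstack([c(d,425,190,80,100,5),c(e,165,200,80,100,5)]))
E
```

```text
t 1.77 tcp [ 574.4 -262.7   80.4] F [0.4 0.6 0.7] gap 40.89
shift [-0.003  -0.0011 -0.0016] twist [ 0.0033  0.002  -0.0004]
```

View pics/g.png

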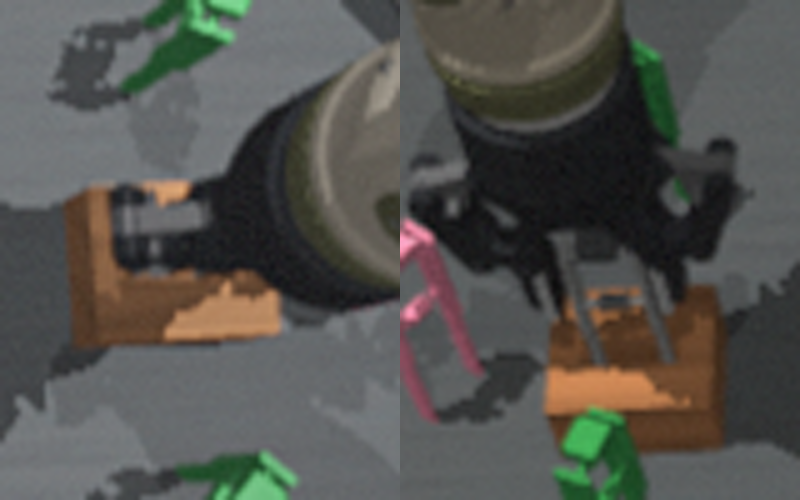

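{"method": "servo_tool", "body": {
  "targets": [
    {"xyz":[-0.003,-0.001,0],"twist":[0,0,0],"jaw":0.48},
    {"xyz":[-0.003,-0.001,0],"twist":[0,0,0],"jaw":0.44},
    {"xyz":[-0.003,-0.001,0],"twist":[0,0,0],"jaw":0.4},
    {"xyz":[-0.003,-0.001,0],"twist":[0,0,0],"jaw":0.38},
    {"xyz":[-0.003,-0.001,0],"twist":[0,0,0],"jaw":0.36},
    {"xyz":[-0.003,-0.001,0],"twist":[0,0,0],"jaw":0.36},
    {"xyz":[-0.003,-0.001,0],"twist":[0,0,0],"jaw":0.36},
    {"xyz":[-0.003,-0.001,0],"twist":[0,0,0],"jaw":0.36}
  ]
}}

```text
clock: 2.53
tcp_pos: [0.5772, -0.2609, 0.0834]
orientation: [-0.0, 0.714, -0.7, 0.001]
wrist_force: [-0.8, -0.9, 6.0]
finger_gap: 0.0305
```

```bash
python3 go.py 575.5 -259.7 240 1.1
```

```text
t 2.53 tcp [ 577.2 -260.9   83.4] F [-0.8 -0.9  6. ] gap 30.53
shift [-0.0011  0.0014 -0.1566] twist [-0.0017 -0.0011 -0.0004]
```

{"method": "servo_tool", "body": {
  "targets": [
    {"xyz":[0,0,-0.008],"twist":[0,0,0],"jaw":0.359},
    {"xyz":[0,0,-0.018],"twist":[0,0,0],"jaw":0.359},
    {"xyz":[0,0,-0.03],"twist":[0,0,0],"jaw":0.359},
    {"xyz":[0,0,-0.045],"twist":[0,0,0],"jaw":0.359},
    {"xyz":[0,0,-0.065],"twist":[0,0,0],"jaw":0.359},
    {"xyz":[0,0,-0.09],"twist":[0,0,0],"jaw":0.359},
    {"xyz":[0,0,-0.12],"twist":[0,0,0],"jaw":0.359},
    {"xyz":[0,0,-0.145],"twist":[0,0,0],"jaw":0.359},
    {"xyz":[0,0,-0.157],"twist":[0,0,0],"jaw":0.359},
    {"xyz":[0,0,-0.157],"twist":[0,0,0],"jaw":0.359}
  ]
}}

```text
clock: 3.37
tcp_pos: [0.5779, -0.2612, 0.2439]
orientation: [-0.001, 0.714, -0.7, 0.003]
wrist_force: [-0.4, -0.3, -0.3]
finger_gap: 0.0305
```

```bash
python3 go.py 507.5 -2.7 240 9
```

```text
t 3.37 tcp [ 577.9 -261.2  243.9] F [-0.4 -0.3 -0.3] gap 30.54
shift [-0.2598  0.0656  0.0026] twist [-0.0053 -0.0039 -0.1382]
```

{"method": "servo_tool", "body": {
  "targets": [
    {"xyz":[-0.02,0.005,0],"twist":[0,0,-0.02],"jaw":0.359},
    {"xyz":[-0.05,0.012,0],"twist":[0,0,-0.04],"jaw":0.359},
    {"xyz":[-0.08,0.02,0],"twist":[0,0,-0.06],"jaw":0.359},
    {"xyz":[-0.11,0.028,0],"twist":[0,0,-0.08],"jaw":0.359},
    {"xyz":[-0.14,0.036,0],"twist":[0,0,-0.1],"jaw":0.359},
    {"xyz":[-0.17,0.043,0],"twist":[0,0,-0.12],"jaw":0.359},
    {"xyz":[-0.2,0.05,0],"twist":[0,0,-0.138],"jaw":0.359},
    {"xyz":[-0.23,0.058,0],"twist":[0,0,-0.138],"jaw":0.359},
    {"xyz":[-0.25,0.063,0],"twist":[0,0,-0.138],"jaw":0.359},
    {"xyz":[-0.26,0.066,0],"twist":[0,0,-0.138],"jaw":0.359},
    {"xyz":[-0.26,0.066,0],"twist":[0,0,-0.138],"jaw":0.359}
  ]
}}

```text
clock: 4.28
tcp_pos: [0.5044, 0.0001, 0.2387]
orientation: [0.0, 0.761, -0.648, -0.001]
wrist_force: [-0.4, -0.3, -0.2]
finger_gap: 0.0308
```

```bash
python3 go.py 507.5 -2.7 172 9; python3 - <<'E'
from h import *
d=grab('top');e=grab('scene')
c=lambda d,x,y,w,h,s: cv2.resize(d['color'][y:y+h,x:x+w,::-1],None,fx=s,fy=s,interpolation=cv2.INTER_CUBIC)
cv2.imwrite('pics/t.png',np.hstack([c(d,290,200,100,120,4),c(e,270,140,100,120,4)]))
E
python3 go.py 507.5 -2.7 172 9
```

```text
t 4.28 tcp [5.044e+02 1.000e-01 2.387e+02] F [-0.4 -0.3 -0.2] gap 30.77
shift [ 0.0033 -0.0027  0.0667] twist [0.0016 0.0007 0.0025]
t 4.38 tcp [505.8  -2.1 238.9] F [ 0.6 -0.9 -0.8] gap 30.57
shift [ 0.0008 -0.0016  0.0669] twist [ 0.0004 -0.0006  0.0002]
```

View pics/t.png

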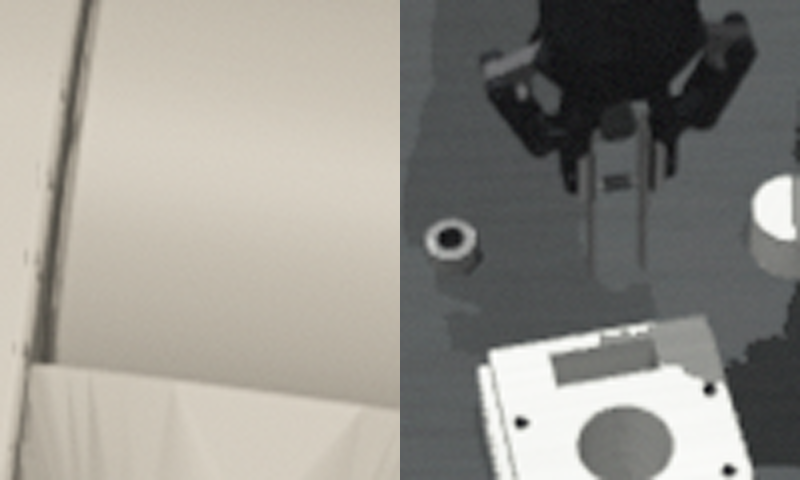

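```bash
cat > tongs.py <<'E'
from h import *
def tongs(n=4,cx=.507,cy=-.003,zlo=.1,zhi=.27):
    A=[];t=[]
    for _ in range(n):
        d=grab('scene'); s=env.get_state(); t.append(s['tcp_pos'])
        p=pts(d); g=d['color'].astype(int)
        k=(np.abs(p[...,0]-cx)<.02)&(np.abs(p[...,1]-cy)<.023)&(p[...,2]>zlo)&(p[...,2]<zhi)&(g.max(-1)>35)
        A.append(p[k])
    return np.vstack(A),np.array(t),d
E
python3 - <<'E'
from tongs import *
q,t,d=tongs()
print('tcp',(t.mean(0)*1000).round(1),(t.std(0)*1000).round(1))
tcp=t.mean(0)
a=np.radians(9);M=np.array([[np.cos(a),-np.sin(a)],[np.sin(a),np.cos(a)]])
l=(q[:,:2]-tcp[:2])@M*1000; z=q[:,2]*1000
print('zmin',np.percentile(z,[0,1,2,5]).round(1))
for z0 in range(155,270,10):
    k=(z>z0)&(z<z0+10)
    for sg in(-1,1):
        kk=k&(l[:,1]*sg>5)
        if kk.sum()>5: print(z0,sg,kk.sum(),np.median(l[kk],0).round(1),np.percentile(l[kk,1],[5,95]).round(1),np.percentile(l[kk,0],[10,90]).round(1))
# spacer in first top image
im=cv2.imread('pics/top0.png'); T=dict(np.load('top.npz'))
g=im[264:292,322:356].min(-1)
print(g[4:24,4:26])
E
```

```text
tcp [506.1  -2.8 239. ] [0.  0.1 0. ]
zmin [161.8 166.9 168.1 173.3]
165 -1 30 [  1.2 -13.4] [-14.2 -10.9] [-6.2  3.9]
165 1 22 [-0.1 14.7] [13.6 16.1] [-2.9  3.4]
175 -1 22 [  0.7 -13. ] [-14.1 -10.8] [-5.6  3.5]
175 1 27 [ 0.1 15.2] [13.6 17.6] [-3.6  2.7]
185 -1 27 [  1.2 -13.1] [-14.4 -10.8] [-5.1  3.4]
185 1 24 [-0.3 15. ] [13.7 16.8] [-3.   3.9]
195 -1 27 [  0.3 -13.1] [-14.3 -10.7] [-5.4  3. ]
195 1 33 [-0.2 14.6] [13.5 17.4] [-5.   3.1]
205 -1 23 [ -0.1 -13.1] [-14.3 -10.4] [-5.6  3. ]
205 1 23 [ 0.7 15. ] [13.7 17. ] [-5.3  2.3]
215 -1 22 [  0.1 -13.3] [-14.2 -10.9] [-3.7  4.6]
215 1 23 [ 0.1 14.5] [13.7 16.6] [-5.5  4.6]
225 -1 26 [  5.8 -12.9] [-14.1 -10.9] [3.1 7.7]
225 1 41 [ 4.  14.4] [11.9 16.4] [-4.4  6.9]
235 -1 35 [ 0.6 -9.6] [-20.   -5.3] [-2.7  7.4]
235 1 79 [-0.1 13.7] [ 5.6 17.6] [-4.   7.1]
245 -1 71 [ 11.1 -18.2] [-23.  -11.1] [ 6.2 13.2]
245 1 78 [ 7.  16.4] [13.6 21.1] [-3.9 12.9]
255 -1 66 [ 11.  -18.4] [-22.  -11.1] [ 6.7 13. ]
255 1 67 [ 9.  16.3] [13.6 20.9] [-3.5 13.7]
265 -1 34 [ 10.1 -17.5] [-21.8 -10.7] [ 5.9 13.4]
265 1 42 [ 7.4 16.6] [13.6 21.1] [-
[... 1170 characters left out ...]
2 197 207 221 193 152 156 171
  176 211 222 230]
 [108 118 132 132 132 114  93 139 183 210 221 228 223 218 215 215 229 238
  240 252 255 255]
 [124 117 133 135 143 159 165 154 182 220 231 241 243 243 250 253 255 255
  255 255 255 255]
 [166 161 177 195 216 225 235 236 242 251 253 255 255 255 255 255 255 255
  255 255 255 255]
 [225 233 240 247 254 255 255 255 255 255 255 255 255 255 255 255 255 249
  254 255 255 255]
 [253 255 255 255 255 255 255 255 255 255 255 255 251 254 255 246 252 246
  251 253 253 253]
 [255 255 255 255 255 255 255 241 236 229 222 223 240 250 252 244 250 251
  253 253 254 254]
 [255 249 238 236 228 223 246 237 234 225 218 221 245 251 253 252 253 255
  255 255 255 247]]
```

{"method": "servo_tool", "body": {
  "targets": [
    {"xyz":[0.0003,-0.0017,0.02],"twist":[0,0,0],"jaw":0.359},
    {"xyz":[0.0003,-0.0017,0.04],"twist":[0,0,0],"jaw":0.359},
    {"xyz":[0.0003,-0.0017,0.06],"twist":[0,0,0],"jaw":0.359},
    {"xyz":[0.0003,-0.0017,0.07],"twist":[0,0,0],"jaw":0.359},
    {"xyz":[0.0003,-0.0017,0.076],"twist":[0,0,0],"jaw":0.359},
    {"xyz":[0.0003,-0.0017,0.082],"twist":[0,0,0],"jaw":0.359},
    {"xyz":[0.0003,-0.0017,0.088],"twist":[0,0,0],"jaw":0.359},
    {"xyz":[0.0003,-0.0017,0.094],"twist":[0,0,0],"jaw":0.359},
    {"xyz":[0.0003,-0.0017,0.1],"twist":[0,0,0],"jaw":0.359},
    {"xyz":[0.0003,-0.0017,0.104],"twist":[0,0,0],"jaw":0.359},
    {"xyz":[0.0003,-0.0017,0.104],"twist":[0,0,0],"jaw":0.359}
  ]
}}

```text
clock: 5.5
tcp_pos: [0.507, -0.0017, 0.1345]
orientation: [0.0, 0.76, -0.65, -0.0]
wrist_force: [0.1, 0.2, -0.6]
finger_gap: 0.0306
```

```bash
python3 go.py 507.8 -2.8 116 9; python3 - <<'E'
from tongs import *
q,t,d=tongs(3,.5078,-.0028,.092,.15)
tcp=t.mean(0); print('tcp',(tcp*1000).round(1),env.get_state()['wrist_force'].round(1))
a=np.radians(9);M=np.array([[np.cos(a),-np.sin(a)],[np.sin(a),np.cos(a)]])
l=(q[:,:2]-tcp[:2])@M*1000; z=q[:,2]*1000
for sg in(-1,1):
    kk=(l[:,1]*sg>5)&(z<118); print(sg,kk.sum(),np.median(l[kk],0).round(1),np.percentile(l[kk,1],[5,95]).round(1))
c=lambda d,x,y,w,h,s: cv2.resize(d['color'][y:y+h,x:x+w,::-1],None,fx=s,fy=s,interpolation=cv2.INTER_CUBIC)
cv2.imwrite('pics/t2.png',c(d,290,170,80,60,8))
E
```

```text
t 5.5 tcp [507.   -1.7 134.5] F [ 0.1  0.2 -0.6] gap 30.57
shift [ 0.0013 -0.0007  0.0185] twist [ 0.0011  0.0003 -0.0002]
tcp [507.4  -1.7 135.3] [ 0.5  0.1 -0.9]
-1 58 [ -4.4 -13.8] [-21.5  -7.9]
1 60 [-4.6 14.3] [ 7.9 20.1]
```

View pics/t2.png

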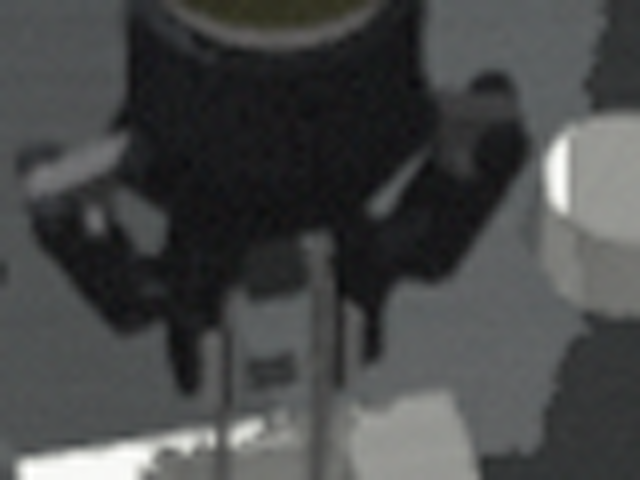

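{"method": "servo_tool", "body": {
  "targets": [
    {"xyz":[0.001,-0.0004,0],"twist":[0,0,0],"jaw":0.359},
    {"xyz":[0.001,-0.0004,0.002],"twist":[0,0,0],"jaw":0.359},
    {"xyz":[0.001,-0.0004,0.004],"twist":[0,0,0],"jaw":0.359},
    {"xyz":[0.001,-0.0004,0.006],"twist":[0,0,0],"jaw":0.359},
    {"xyz":[0.001,-0.0004,0.008],"twist":[0,0,0],"jaw":0.359},
    {"xyz":[0.001,-0.0004,0.01],"twist":[0,0,0],"jaw":0.359},
    {"xyz":[0.001,-0.0004,0.011],"twist":[0,0,0],"jaw":0.359},
    {"xyz":[0.001,-0.0004,0.012],"twist":[0,0,0],"jaw":0.359}
  ]
}}

```text
clock: 6.32
tcp_pos: [0.5079, -0.0027, 0.123]
orientation: [0.0, 0.76, -0.65, -0.0]
wrist_force: [-0.4, 0.2, -1.3]
finger_gap: 0.0308
```

```bash
python3 go.py 507.8 -2.8 116 9
```

```text
t 6.32 tcp [507.9  -2.7 123. ] F [-0.4  0.2 -1.3] gap 30.77
shift [0.0001 0.0001 0.007 ] twist [ 0.0003 -0.     -0.0003]
```

{"method": "servo_tool", "body": {
  "targets": [
    {"xyz":[0,0,0.0015],"twist":[0,0,0],"jaw":0.359},
    {"xyz":[0,0,0.003],"twist":[0,0,0],"jaw":0.359},
    {"xyz":[0,0,0.0045],"twist":[0,0,0],"jaw":0.359},
    {"xyz":[0,0,0.0055],"twist":[0,0,0],"jaw":0.359},
    {"xyz":[0,0,0.0065],"twist":[0,0,0],"jaw":0.359},
    {"xyz":[0,0,0.007],"twist":[0,0,0],"jaw":0.359},
    {"xyz":[0,0,0.007],"twist":[0,0,0],"jaw":0.359},
    {"xyz":[0,0,0.007],"twist":[0,0,0],"jaw":0.359}
  ]
}}

```text
clock: 6.98
tcp_pos: [0.508, -0.0027, 0.1163]
orientation: [0.0, 0.76, -0.65, 0.0]
wrist_force: [0.4, -0.9, -1.0]
finger_gap: 0.0306
```

```bash
python3 go.py 507.8 -2.8 116 9
```

```text
t 6.98 tcp [508.   -2.7 116.3] F [ 0.4 -0.9 -1. ] gap 30.59
shift [0.0001 0.0002 0.0003] twist [-0.     -0.0001 -0.0002]
```

{"method": "servo_tool", "body": {
  "targets": [
    {"xyz":[0,0,0],"twist":[0,0,0],"jaw":0.34},
    {"xyz":[0,0,0],"twist":[0,0,0],"jaw":0.32},
    {"xyz":[0,0,0],"twist":[0,0,0],"jaw":0.3},
    {"xyz":[0,0,0],"twist":[0,0,0],"jaw":0.27},
    {"xyz":[0,0,0],"twist":[0,0,0],"jaw":0.24},
    {"xyz":[0,0,0],"twist":[0,0,0],"jaw":0.2},
    {"xyz":[0,0,0],"twist":[0,0,0],"jaw":0.2},
    {"xyz":[0,0,0],"twist":[0,0,0],"jaw":0.2}
  ],
  "squeeze": 36
}}

```text
clock: 7.65
tcp_pos: [0.5082, -0.0031, 0.1166]
orientation: [0.0, 0.76, -0.65, 0.001]
wrist_force: [-0.6, -3.1, 3.8]
finger_gap: 0.0224
```

```bash
python3 go.py 507.8 -2.8 116 9
```

```text
t 7.65 tcp [508.2  -3.1 116.6] F [-0.6 -3.1  3.8] gap 22.36
shift [-0.0004  0.0004  0.0006] twist [-0.0005 -0.0011 -0.0005]
```

{"method": "servo_tool", "body": {
  "targets": [
    {"xyz":[0,0,0],"twist":[0,0,0],"jaw":0.28},
    {"xyz":[0,0,0],"twist":[0,0,0],"jaw":0.32},
    {"xyz":[0,0,0],"twist":[0,0,0],"jaw":0.355},
    {"xyz":[0,0,0],"twist":[0,0,0],"jaw":0.359},
    {"xyz":[0,0,-0.002],"twist":[0,0,0],"jaw":0.359},
    {"xyz":[0,0,-0.004],"twist":[0,0,0],"jaw":0.359},
    {"xyz":[0,0,-0.006],"twist":[0,0,0],"jaw":0.359},
    {"xyz":[0,0,-0.009],"twist":[0,0,0],"jaw":0.359},
    {"xyz":[0,0,-0.012],"twist":[0,0,0],"jaw":0.359},
    {"xyz":[0,0,-0.016],"twist":[0,0,0],"jaw":0.359}
  ]
}}

```text
clock: 8.48
tcp_pos: [0.5079, -0.0027, 0.1326]
orientation: [0.0, 0.76, -0.65, -0.0]
wrist_force: [-0.3, 0.9, -0.3]
finger_gap: 0.0306
```

{"method": "servo_tool", "body": {
  "targets": [
    {"xyz":[0,0,-0.01],"twist":[0,0,0],"jaw":0.359},
    {"xyz":[0,0,-0.025],"twist":[0,0,0],"jaw":0.359},
    {"xyz":[0,0,-0.05],"twist":[0,0,0],"jaw":0.359},
    {"xyz":[0,0,-0.08],"twist":[0,0,0],"jaw":0.359},
    {"xyz":[0.03,0,-0.1],"twist":[0,0,0],"jaw":0.359},
    {"xyz":[0.06,0,-0.1],"twist":[0,0,0],"jaw":0.359},
    {"xyz":[0.09,0,-0.1],"twist":[0,0,0],"jaw":0.359},
    {"xyz":[0.12,0,-0.1],"twist":[0,0,0],"jaw":0.359},
    {"xyz":[0.13,0,-0.1],"twist":[0,0,0],"jaw":0.359},
    {"xyz":[0.13,0,-0.1],"twist":[0,0,0],"jaw":0.359}
  ]
}}

```text
clock: 9.32
tcp_pos: [0.5288, -0.1336, 0.2328]
orientation: [0.0, 0.759, -0.651, 0.001]
wrist_force: [-0.3, -0.1, -1.9]
finger_gap: 0.0308
```

```bash
python3 go.py 508 -3 239 9; python3 - <<'E'
from h import *
d=grab('top');e=grab('scene')
c=lambda d,x,y,w,h,s: cv2.resize(d['color'][y:y+h,x:x+w,::-1],None,fx=s,fy=s,interpolation=cv2.INTER_CUBIC)
cv2.imwrite('pics/l.png',np.hstack([c(d,310,250,60,90,6),c(e,230,140,60,90,6)]))
s=env.get_state()['tcp_pos'];print(s)
E
```

```text
t 9.32 tcp [ 528.8 -133.6  232.8] F [-0.3 -0.1 -1.9] gap 30.82
shift [-0.1323  0.0006 -0.0063] twist [-0.0008 -0.001  -0.0038]
[ 0.52803239 -0.13103545  0.23256623]
```

View pics/l.png

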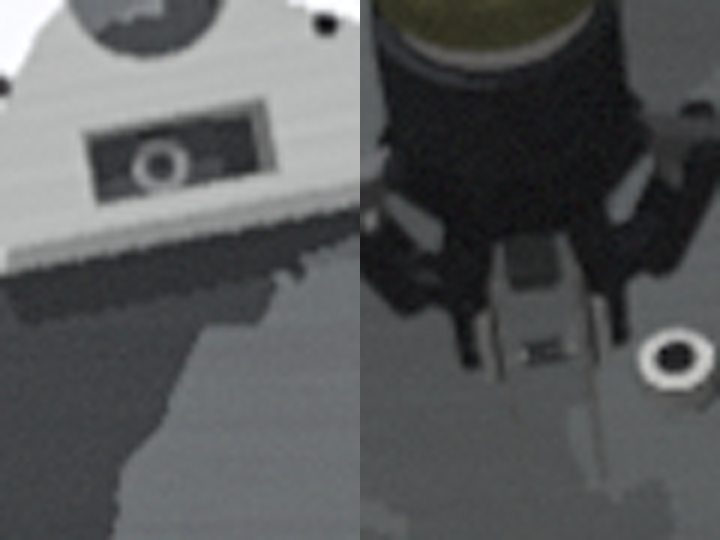

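```bash
python3 - <<'E'
from h import *
D=[];t=[];TD=[]
for _ in range(6):
    d=grab('scene'); D.append(d['depth']); t.append(env.get_state()['tcp_pos'])
for _ in range(4):
    e=grab('top'); TD.append(e['depth'])
tcp=np.mean(t[2:],0); print(tcp,np.std(t[2:],0))
d['depth']=np.median(D,0); p=pts(d)
a=np.radians(9);M=np.array([[np.cos(a),-np.sin(a)],[np.sin(a),np.cos(a)]])
l=(p[...,:2]-tcp[:2])@M*1000; z=(p[...,2]-tcp[2])*1000
for v in range(186,226,2):
    o=[]
    for sg in(-1,1):
        k=np.nonzero((l[v,:,1]*sg>9)&(l[v,:,1]*sg<20)&(z[v]>-90)&(z[v]<15)&(np.abs(l[v,:,0])<25))[0]
        if len(k): 
            i=k[np.argmin(d['depth'][v,k])]; o.append((i,*l[v,i].round(1),z[v,i].round(1)))
    print(v,o)
e['depth']=np.median(TD,0); P=pts(e); c=np.array([.51075,-.00758]); m=(P[...,:2]-c)@M*1000; Z=P[...,2]*1000
print((Z[272:286,326:350]).round(0).astype(int))
for z0 in(52,): 
    for uv in((336.4,277.1),): print(((ray(e,*uv,.052)[:2]-c)@M*1000).round(1))
E
```

```text
[ 0.5281241  -0.1299753   0.23249268] [6.72159594e-05 7.18198213e-05 1.90897400e-05]
186 []
188 []
190 []
192 []
194 []
196 [(np.int64(268), np.float64(6.1), np.float64(14.3), np.float64(14.2))]
198 [(np.int64(255), np.float64(5.3), np.float64(-12.1), np.float64(13.5)), (np.int64(271), np.float64(12.0), np.float64(19.5), np.float64(13.7))]
200 [(np.int64(254), np.float64(11.0), np.float64(-14.8), np.float64(14.8)), (np.int64(270), np.float64(13.3), np.float64(16.9), np.float64(9.5))]
202 [(np.int64(253), np.float64(12.3), np.float64(-17.5), np.float64(10.6)), (np.int64(269), np.float64(6.0), np.float64(14.7), np.float64(-5.7))]
204 [(np.int64(256), np.float64(5.2), np.float64(-12.1), np.float64(-6.3)), (np.int64(269), np.float64(6.2), np.float64(14.2), np.float64(-11.9))]
206 [(np.int64(256), np.float64(5.0), np.float64(-12.7), np.float64(-13.0)), (np.int64(270), np.float64(1.6), np.float64(15.9), np.float64(-25.0))]
208 [(np.int64(256), np.float64(0.7), np.float64(-13.3), np.float64(-25.1)), (np.int64(270), np.float64(1.5), np.float64(15.4), np.float64(-31.8))]
210 [(np.int64(256), 
[... 1313 characters left out ...]
42  1  1  2]
 [41 40 40 40 40 42 52 52 41 42 39 40 43 53 52 41 43 41 40 41 41  1  2  0]
 [40 41 42 40 41 42 52 54 50 40 40 41 40 51 51 41 40 40 41 41 40  1  1  3]
 [40 42 40 40 41 41 51 53 51 51 40 41 52 51 52 42 40 40 40 40 42  1  0 89]
 [ 2 39 41 40 40 41 41 52 53 52 53 52 51 52 41 41 40 41 91 90 91 91 90 90]
 [ 0 41 40 40 42 42 41 38 51 52 52 53 90 90 91 91 91 91 92 91 93 90 90 90]
 [ 3 40 39 39 39 39 40 90 91 91 91 92 90 91 90 91 91 92 91 90 92 91 91 91]
 [ 1 40 89 90 91 91 91 92 89 91 91 91 91 91 91 92 90 92 91 91 91 90 91 91]
 [91 91 91 90 91 90 90 91 92 91 90 93 91 91 90 90 90 90 91 66 67 67 68 65]
 [91 91 90 92 91 91 91 91 91 91 91 92 93 91 65 65 67 67 66 66 65 67 67 66]]
[-2.1  6. ]
```

{"method": "servo_tool", "body": {
  "targets": [
    {"xyz":[0,0,0],"twist":[0,0,0],"jaw":0.32},
    {"xyz":[0,0,0],"twist":[0,0,0],"jaw":0.27},
    {"xyz":[0,0,0],"twist":[0,0,0],"jaw":0.22},
    {"xyz":[0,0,0],"twist":[0,0,0],"jaw":0.2},
    {"xyz":[0,0,0],"twist":[0,0,0],"jaw":0.2},
    {"xyz":[0,0,0],"twist":[0,0,0],"jaw":0.2},
    {"xyz":[0,0,0],"twist":[0,0,0],"jaw":0.2}
  ],
  "squeeze": 36
}}

```text
clock: 10.5
tcp_pos: [0.5283, -0.1311, 0.2323]
orientation: [0.0, 0.76, -0.65, 0.0]
wrist_force: [-0.0, -0.6, 6.7]
finger_gap: 0.0176
```

```bash
python3 go.py 508 -3 239 9
```

```text
t 10.5 tcp [ 528.3 -131.1  232.3] F [-0.  -0.6  6.7] gap 17.64
shift [-0.1297  0.     -0.0067] twist [ 0.     -0.0001 -0.0004]
```

{"method": "servo_tool", "body": {
  "targets": [
    {"xyz":[0,0,0],"twist":[0,0,0],"jaw":0.28},
    {"xyz":[0,0,0],"twist":[0,0,0],"jaw":0.32},
    {"xyz":[0,0,0],"twist":[0,0,0],"jaw":0.355},
    {"xyz":[0,0,0],"twist":[0,0,0],"jaw":0.359}
  ]
}}

```text
clock: 10.83
tcp_pos: [0.5283, -0.1311, 0.2323]
orientation: [0.0, 0.76, -0.65, 0.0]
wrist_force: [0.5, 0.3, -0.6]
finger_gap: 0.0304
```

```bash
python3 - <<'E'
from h import *
D=[];t=[]
for _ in range(6):
    d=grab('scene'); D.append(d['depth']); t.append(env.get_state()['tcp_pos'])
s=env.get_state(); tcp=np.mean(t[2:],0); print(tcp,s['finger_gap'],s['wrist_force'])
d['depth']=np.median(D,0); p=pts(d)
a=np.radians(9);M=np.array([[np.cos(a),-np.sin(a)],[np.sin(a),np.cos(a)]])
l=(p[...,:2]-tcp[:2])@M*1000; z=(p[...,2]-tcp[2])*1000
for v in range(204,228,3):
    o=[]
    for sg in(-1,1):
        k=np.nonzero((l[v,:,1]*sg>7)&(l[v,:,1]*sg<20)&(z[v]>-90)&(z[v]<0)&(np.abs(l[v,:,0])<25))[0]
        if len(k): i=k[np.argmin(d['depth'][v,k])]; o.append((int(i),*map(float,l[v,i].round(1)),float(z[v,i].round(1))))
    print(v,o)
E
```

```text
[ 0.52828704 -0.13109618  0.23228779] 0.030808713603036456 [ 1.10971849  0.88961162 -0.24855783]
204 [(255, 2.4, -12.9, -9.1), (269, 0.9, 15.6, -18.5)]
207 [(255, 2.2, -13.9, -19.2), (270, 2.6, 16.8, -26.7)]
210 [(256, 1.8, -12.9, -30.3), (270, 1.6, 16.0, -38.3)]
213 [(256, 1.7, -13.9, -40.5), (270, 1.8, 15.2, -48.2)]
216 [(257, 2.4, -12.9, -50.4), (270, 1.8, 14.4, -58.5)]
219 []
222 []
225 []
```

```bash
python3 - <<'E'
from h import *
e=dict(np.load('scene.npz')); d=grab('top')
c=lambda d,x,y,w,h,s: cv2.resize(cv2.convertScaleAbs(d['color'][y:y+h,x:x+w,::-1],alpha=1.6),None,fx=s,fy=s,interpolation=cv2.INTER_CUBIC)
cv2.imwrite('pics/k.png',np.hstack([c(e,220,150,80,100,5),c(d,360,220,80,100,5)]))
E
```

```text
(no output)
```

View pics/k.png

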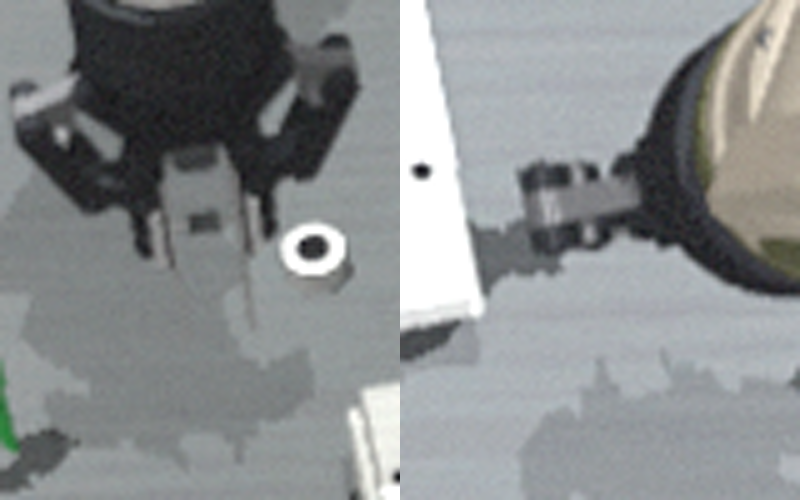

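```bash
python3 - <<'E'
from h import *
D=[];t=[]
for _ in range(8):
    d=grab('scene'); D.append(d['depth']); t.append(env.get_state()['tcp_pos'])
tcp=np.mean(t,0); print(tcp)
d['depth']=np.median(D,0); p=pts(d)
a=np.radians(9);M=np.array([[np.cos(a),-np.sin(a)],[np.sin(a),np.cos(a)]])
l=(p[...,:2]-tcp[:2])@M*1000; z=(p[...,2]-tcp[2])*1000
for v in range(198,222):
    print(v,z[v,253:273].round(0).astype(int).tolist())
k=(np.abs(l[...,0])<25)&(z<-15)&(z>-100)&(np.abs(l[...,1])<20)
for sg in(-1,1):
    q=k&(l[...,1]*sg>8); print(sg,q.sum(),np.median(l[q],0).round(1),np.percentile(z[q],[0,3,6,10]).round(1))
E
```

```text
[ 0.52828205 -0.1311049   0.23229082]
198 [23, 14, -231, -232, -231, -231, -231, -231, -231, -235, -231, -231, -230, -230, -232, 8, 12, 14, 13, 13]
199 [19, 13, 11, -232, -229, -231, -230, -231, -230, -231, -231, -231, -235, -233, -232, 5, 3, 12, 10, 11]
200 [16, 8, 8, -231, -231, -232, -231, -234, -232, -232, -232, -230, -233, -233, -232, 1, -1, 7, 7, 6]
201 [14, 13, 4, -231, -231, -231, -232, -230, -231, -230, -232, -232, -232, -231, -232, -7, -9, -231, -231, -232]
202 [10, 10, 2, -232, -232, -231, -233, -230, -231, -230, -231, -231, -230, -231, -230, -9, -12, -231, -232, -230]
203 [7, 7, -3, -232, -233, -232, -230, -231, -232, -231, -231, -230, -230, -233, -231, -16, -12, -233, -230, -232]
204 [-232, -230, -11, -232, -231, -231, -232, -231, -231, -232, -233, -231, -233, -230, -232, -28, -17, -233, -231, -232]
205 [-231, -232, -14, -14, -231, -231, -233, -230, -231, -233, -231, -231, -231, -232, -231, -231, -21, -231, -233, -233]
206 [-232, -232, -17, -18, -230, -231, -232, -231, -232, -230, -232, -232, -231, -230, -232, -232, -26, -231, -232, -231]
207 [-230, -232, -20, -22, -230,
[... 1196 characters left out ...]
, -233, -230, -231, -56, -57, -232, -231, -231, -232, -231, -231, -232, -231, -232, -230, -233, -231, -232, -231]
218 [-232, -232, -231, -232, -58, -60, -230, -232, -232, -230, -233, -233, -232, -230, -232, -230, -231, -231, -231, -231]
219 [-230, -233, -231, -231, -232, -233, -232, -231, -229, -232, -230, -231, -229, -231, -232, -232, -232, -233, -233, -232]
220 [-232, -232, -231, -231, -230, -229, -231, -230, -232, -231, -231, -230, -231, -234, -232, -230, -229, -231, -230, -230]
221 [-232, -231, -232, -232, -230, -231, -231, -230, -230, -232, -230, -231, -231, -231, -231, -231, -230, -229, -230, -232]
-1 20 [  1.2 -12.5] [-59.5 -58.6 -57.7 -56.6]
1 22 [ 1.3 15.2] [-60.8 -59.5 -58.4 -57. ]
```

```bash
python3 go.py 510.4 -3.3 180 9
```

```text
t 11.58 tcp [ 528.3 -131.1  232.3] F [ 0.   0.6 -1. ] gap 30.32
shift [-0.129  -0.0023  0.0523] twist [-0.     -0.0001 -0.0003]
```

{"method": "servo_tool", "body": {
  "targets": [
    {"xyz":[-0.02,0,0],"twist":[0,0,0],"jaw":0.359},
    {"xyz":[-0.045,-0.001,0],"twist":[0,0,0],"jaw":0.359},
    {"xyz":[-0.07,-0.002,0],"twist":[0,0,0],"jaw":0.359},
    {"xyz":[-0.095,-0.0023,0.005],"twist":[0,0,0],"jaw":0.359},
    {"xyz":[-0.115,-0.0023,0.02],"twist":[0,0,0],"jaw":0.359},
    {"xyz":[-0.125,-0.0023,0.035],"twist":[0,0,0],"jaw":0.359},
    {"xyz":[-0.129,-0.0023,0.048],"twist":[0,0,0],"jaw":0.359},
    {"xyz":[-0.129,-0.0023,0.052],"twist":[0,0,0],"jaw":0.359},
    {"xyz":[-0.129,-0.0023,0.052],"twist":[0,0,0],"jaw":0.359},
    {"xyz":[-0.129,-0.0023,0.052],"twist":[0,0,0],"jaw":0.359},
    {"xyz":[-0.129,-0.0023,0.052],"twist":[0,0,0],"jaw":0.359}
  ]
}}

```text
clock: 12.5
tcp_pos: [0.5112, -0.0039, 0.1812]
orientation: [-0.0, 0.76, -0.65, 0.001]
wrist_force: [-0.1, 0.0, -0.3]
finger_gap: 0.0308
```

```bash
python3 go.py 510.4 -3.3 102.5 9
```

```text
t 12.5 tcp [511.2  -3.9 181.2] F [-0.1  0.  -0.3] gap 30.83
shift [-0.0008  0.0008  0.0787] twist [-0.0015 -0.0007 -0.001 ]
```

{"method": "servo_tool", "body": {
  "targets": [
    {"xyz":[0,0,0.01],"twist":[0,0,0],"jaw":0.359},
    {"xyz":[0,0,0.02],"twist":[0,0,0],"jaw":0.359},
    {"xyz":[0,0,0.03],"twist":[0,0,0],"jaw":0.359},
    {"xyz":[0,0,0.04],"twist":[0,0,0],"jaw":0.359},
    {"xyz":[0,0,0.05],"twist":[0,0,0],"jaw":0.359},
    {"xyz":[0,0,0.056],"twist":[0,0,0],"jaw":0.359},
    {"xyz":[0,0,0.06],"twist":[0,0,0],"jaw":0.359},
    {"xyz":[0,0,0.063],"twist":[0,0,0],"jaw":0.359},
    {"xyz":[0,0,0.065],"twist":[0,0,0],"jaw":0.359},
    {"xyz":[0,0,0.067],"twist":[0,0,0],"jaw":0.359},
    {"xyz":[0,0,0.069],"twist":[0,0,0],"jaw":0.359}
  ]
}}

```text
clock: 13.42
tcp_pos: [0.5108, -0.0034, 0.1115]
orientation: [-0.0, 0.76, -0.65, 0.0]
wrist_force: [-0.8, -0.3, -1.3]
finger_gap: 0.0306
```

```bash
python3 go.py 510.4 -3.3 102.5 9
```

```text
t 13.42 tcp [510.8  -3.4 111.5] F [-0.8 -0.3 -1.3] gap 30.62
shift [-0.0001  0.0004  0.009 ] twist [-0.0008 -0.0003 -0.0003]
```

{"method": "servo_tool", "body": {
  "targets": [
    {"xyz":[0,0.0004,0.0015],"twist":[0,0,0],"jaw":0.359},
    {"xyz":[0,0.0004,0.003],"twist":[0,0,0],"jaw":0.359},
    {"xyz":[0,0.0004,0.0045],"twist":[0,0,0],"jaw":0.359},
    {"xyz":[0,0.0004,0.006],"twist":[0,0,0],"jaw":0.359},
    {"xyz":[0,0.0004,0.0075],"twist":[0,0,0],"jaw":0.359},
    {"xyz":[0,0.0004,0.0088],"twist":[0,0,0],"jaw":0.359},
    {"xyz":[0,0.0004,0.0088],"twist":[0,0,0],"jaw":0.359},
    {"xyz":[0,0.0004,0.0088],"twist":[0,0,0],"jaw":0.359}
  ]
}}

```text
clock: 14.08
tcp_pos: [0.5099, -0.0034, 0.1024]
orientation: [0.0, 0.76, -0.65, -0.0]
wrist_force: [0.0, -0.4, -1.5]
finger_gap: 0.0309
```

{"method": "servo_tool", "body": {
  "targets": [
    {"xyz":[0,0,0],"twist":[0,0,0],"jaw":0.34},
    {"xyz":[0,0,0],"twist":[0,0,0],"jaw":0.32},
    {"xyz":[0,0,0],"twist":[0,0,0],"jaw":0.3},
    {"xyz":[0,0,0],"twist":[0,0,0],"jaw":0.28},
    {"xyz":[0,0,0],"twist":[0,0,0],"jaw":0.26},
    {"xyz":[0,0,0],"twist":[0,0,0],"jaw":0.24},
    {"xyz":[0,0,0],"twist":[0,0,0],"jaw":0.22},
    {"xyz":[0,0,0],"twist":[0,0,0],"jaw":0.22},
    {"xyz":[0,0,0],"twist":[0,0,0],"jaw":0.22}
  ],
  "squeeze": 36
}}

```text
clock: 14.83
tcp_pos: [0.5101, -0.0033, 0.1027]
orientation: [-0.0, 0.76, -0.65, 0.0]
wrist_force: [-1.4, 1.5, 3.7]
finger_gap: 0.0226
```

```bash
python3 go.py 510.4 -3.3 102.5 9
```

```text
t 14.83 tcp [510.1  -3.3 102.7] F [-1.4  1.5  3.7] gap 22.64
shift [ 0.0001 -0.0003  0.0002] twist [-0.0004  0.0001 -0.0002]
```

{"method": "servo_tool", "body": {
  "targets": [
    {"xyz":[0,0,-0.001],"twist":[0,0,0],"jaw":0.22},
    {"xyz":[0,0,-0.002],"twist":[0,0,0],"jaw":0.22},
    {"xyz":[0,0,-0.003],"twist":[0,0,0],"jaw":0.22},
    {"xyz":[0,0,-0.0045],"twist":[0,0,0],"jaw":0.22},
    {"xyz":[0,0,-0.006],"twist":[0,0,0],"jaw":0.22}
  ]
}}

```text
clock: 15.25
tcp_pos: [0.51, -0.0035, 0.1082]
orientation: [0.0, 0.76, -0.65, -0.0]
wrist_force: [2.4, 1.1, -6.2]
finger_gap: 0.0225
```

```bash
python3 go.py 510.4 -3.3 102.5 9
```

```text
t 15.25 tcp [510.   -3.5 108.2] F [ 2.4  1.1 -6.2] gap 22.51
shift [-0.0001 -0.0004  0.0057] twist [ 0.0005 -0.0002 -0.0004]
```

{"method": "servo_tool", "body": {
  "targets": [
    {"xyz":[0,0,-0.002],"twist":[0,0,0],"jaw":0.22},
    {"xyz":[0,0,-0.004],"twist":[0,0,0],"jaw":0.22},
    {"xyz":[0,0,-0.006],"twist":[0,0,0],"jaw":0.22},
    {"xyz":[0,0,-0.009],"twist":[0,0,0],"jaw":0.22},
    {"xyz":[0,0,-0.012],"twist":[0,0,0],"jaw":0.22},
    {"xyz":[0,0,-0.016],"twist":[0,0,0],"jaw":0.22},
    {"xyz":[0,0,-0.022],"twist":[0,0,0],"jaw":0.22},
    {"xyz":[0,0,-0.03],"twist":[0,0,0],"jaw":0.22},
    {"xyz":[0,0,-0.04],"twist":[0,0,0],"jaw":0.22},
    {"xyz":[0,0,-0.052],"twist":[0,0,0],"jaw":0.22},
    {"xyz":[0,0,-0.066],"twist":[0,0,0],"jaw":0.22},
    {"xyz":[0,0,-0.08],"twist":[0,0,0],"jaw":0.22}
  ]
}}

```text
clock: 16.25
tcp_pos: [0.5095, -0.0034, 0.1899]
orientation: [0.0, 0.76, -0.65, -0.0]
wrist_force: [0.6, -0.6, -0.5]
finger_gap: 0.0227
```

```bash
python3 - <<'E'
from h import *
from go import go
e=grab('scene'); go(531.3,269.4,185,0)
c=lambda d,x,y,w,h,s: cv2.resize(cv2.convertScaleAbs(d['color'][y:y+h,x:x+w,::-1],alpha=1.5),None,fx=s,fy=s,interpolation=cv2.INTER_CUBIC)
cv2.imwrite('pics/s.png',c(e,285,150,80,80,7))
E
```

```text
t 16.3 tcp [511.1  -3.6 192.8] F [1.3 0.1 0.4] gap 23.21
shift [-0.2666 -0.0626  0.0076] twist [-0.0038 -0.0013  0.1568]
```

View pics/s.png

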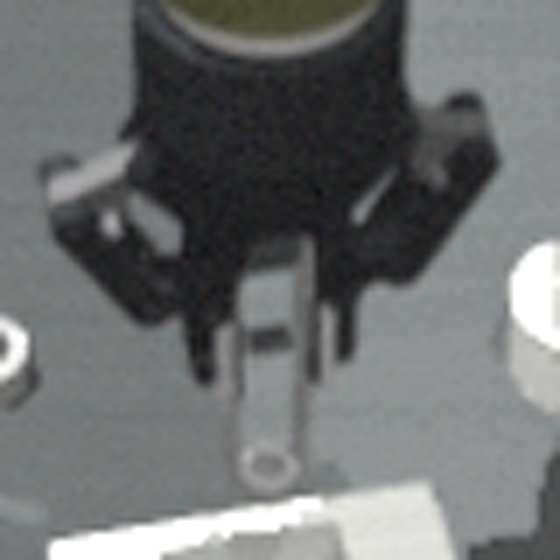

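{"method": "servo_tool", "body": {
  "targets": [
    {"xyz":[-0.02,-0.0047,0],"twist":[0,0,0.02],"jaw":0.22},
    {"xyz":[-0.045,-0.0106,0],"twist":[0,0,0.04],"jaw":0.22},
    {"xyz":[-0.075,-0.0176,0],"twist":[0,0,0.06],"jaw":0.22},
    {"xyz":[-0.105,-0.0247,0],"twist":[0,0,0.08],"jaw":0.22},
    {"xyz":[-0.135,-0.0317,0],"twist":[0,0,0.1],"jaw":0.22},
    {"xyz":[-0.165,-0.0387,0],"twist":[0,0,0.12],"jaw":0.22},
    {"xyz":[-0.195,-0.0458,0],"twist":[0,0,0.14],"jaw":0.22},
    {"xyz":[-0.225,-0.0528,0.005],"twist":[0,0,0.157],"jaw":0.22},
    {"xyz":[-0.25,-0.0587,0.015],"twist":[0,0,0.157],"jaw":0.22},
    {"xyz":[-0.266,-0.0625,0.025],"twist":[0,0,0.157],"jaw":0.22},
    {"xyz":[-0.266,-0.0625,0.03],"twist":[0,0,0.157],"jaw":0.22},
    {"xyz":[-0.266,-0.0625,0.03],"twist":[0,0,0.157],"jaw":0.22}
  ]
}}

```text
clock: 17.3
tcp_pos: [0.5369, 0.1227, 0.1667]
orientation: [-0.01, 0.728, -0.685, -0.013]
wrist_force: [-0.4, 0.1, -1.4]
finger_gap: 0.0229
```

```bash
cat > ring.py <<'E'
from h import *
from go import go
D=[];C=[];t=[]
for _ in range(5):
    d=grab('scene'); D.append(d['depth']); C.append(d['color'].astype(float)); t.append(env.get_state()['tcp_pos'])
tcp=np.mean(t[1:],0); d['depth']=np.median(D,0); d['color']=np.mean(C,0).astype(np.uint8)
p=pts(d); z=(p[...,2]-tcp[2])*1000; l=(p[...,:2]-tcp[:2])*1000
go(531,269.3,120,0); print('tcp',(tcp*1000).round(1))
k=(np.abs(l[...,0])<20)&(np.abs(l[...,1])<20)&(z<-30)&(z>-75)
r=k&(np.abs(l[...,1])<9.5)
print('ring pts',r.sum(),'z pct',np.percentile(z[r],[5,25,50,75,95]).round(1),'xy mean',l[r].mean(0).round(1),l[r].min(0).round(1),l[r].max(0).round(1))
v,u=np.nonzero(k); v0,v1,u0,u1=v.min(),v.max(),u.min(),u.max(); print(v0,v1,u0,u1)
print(z[v1-16:v1+2,u0-1:u1+2].round(0).astype(int))
print(d['color'][v1-16:v1+2,u0-1:u1+2].min(-1))
E
python3 ring.py
```

```text
t 17.55 tcp [537.  123.7 167.8] F [ 0.3  0.1 -1.5] gap 22.56
shift [-0.144  -0.0033  0.0526] twist [0.0022 0.0329 0.0635]
tcp [536.7 123.5 167.3]
ring pts 68 z pct [-59.6 -56.2 -52.2 -50.6 -43.3] xy mean [-0.   0.4] [-9.8 -9.3] [8.4 8.9]
223 235 376 387
[[   3   11   11    9 -166 -166 -167 -167 -166 -164 -169 -167   -9   -2]
 [-164    8    6    5 -166 -166 -164 -166 -168 -166 -168  -23  -12  -11]
 [-166 -165  -14  -12 -165 -166 -166 -164 -168 -168 -166  -24  -16  -13]
 [-167 -163  -14  -15 -166 -166 -166 -172 -166 -167 -166  -27  -19  -21]
 [-167  -31  -20  -18 -166 -168 -164 -168 -165 -166 -167  -31  -23  -25]
 [-165  -32  -23  -23 -169 -165 -166 -165 -167 -170 -166  -35  -26 -165]
 [-165  -37  -29  -29 -162 -166 -166 -167 -165 -166 -166  -36  -32 -165]
 [-167  -39  -31 -165 -167 -168 -164 -167 -165 -166 -166  -38  -35 -166]
 [-167  -43  -33 -164  -51  -51  -51  -49  -50  -50 -167  -42  -36 -164]
 [-170  -45  -38  -52  -53  -51  -50  -53  -51  -51  -53  -43  -42 -165]
 [-166  -47  -42  -49  -51  -56  -56  -54  -53  -50  -52  -48  -46 -168]
 [-164  -49  -45  -51  -52  -58  -60  -59  
[... 831 characters left out ...]
3  79  87  91  89  90  88  90  89  80  69  81  87]
 [ 84  71  79  86  92  96  96  91  84  85  79  70  81  89]
 [ 80  70  81  92 100 101  98  93  79  79  76  70  81  88]
 [ 74  70  84  98 100  91  85  82  82  86  83  75  83  88]
 [ 73  70  85 100  94  79  80  75  80  99  98  79  84  91]
 [ 75  71  85  99  94  83  80  77  82 100  97  81  86  92]
 [ 75  71  82  93 100  93  90  87  93 103  93  80  86  90]
 [ 76  73  75  81  95 100 101 101  97  94  81  78  84  90]
 [ 75  75  74  72  79  89  92  96  88  80  77  78  81  90]
 [ 78  76  75  73  76  77  79  80  81  79  77  79  83  91]
 [ 81  78  79  76  76  78  79  79  80  80  78  80  85  90]
 [ 78  79  79  78  77  78  79  78  78  79  80  85  90  90]]
```

{"method": "servo_tool", "body": {
  "targets": [
    {"xyz":[-0.012,-0.0003,0],"twist":[0.0,0.01,0.01],"jaw":0.22},
    {"xyz":[-0.024,-0.0006,0],"twist":[0.001,0.02,0.02],"jaw":0.22},
    {"xyz":[-0.036,-0.0009,0],"twist":[0.002,0.033,0.03],"jaw":0.22},
    {"xyz":[-0.048,-0.0012,0],"twist":[0.002,0.033,0.04],"jaw":0.22},
    {"xyz":[-0.06,-0.0015,0],"twist":[0.002,0.033,0.05],"jaw":0.22},
    {"xyz":[-0.075,-0.0018,0],"twist":[0.002,0.033,0.06],"jaw":0.22},
    {"xyz":[-0.09,-0.002,0],"twist":[0.002,0.033,0.0635],"jaw":0.22},
    {"xyz":[-0.105,-0.0025,0],"twist":[0.002,0.033,0.0635],"jaw":0.22},
    {"xyz":[-0.12,-0.003,0],"twist":[0.002,0.033,0.0635],"jaw":0.22},
    {"xyz":[-0.135,-0.0033,0],"twist":[0.002,0.033,0.0635],"jaw":0.22},
    {"xyz":[-0.144,-0.0033,0],"twist":[0.002,0.033,0.0635],"jaw":0.22},
    {"xyz":[-0.144,-0.0033,0],"twist":[0.002,0.033,0.0635],"jaw":0.22}
  ]
}}

```text
clock: 18.55
tcp_pos: [0.5401, 0.1244, 0.1721]
orientation: [-0.011, 0.729, -0.684, -0.012]
wrist_force: [0.0, -0.6, -1.1]
finger_gap: 0.0225
```

```bash
python3 ring.py|head -5; python3 -c "
from workcell import env
print(env.get_state()['joint_pos'])"
```

```text
t 18.8 tcp [540.  124.6 172. ] F [ 0.  -0.5 -1.2] gap 22.89
shift [-0.1432 -0.0004  0.0568] twist [0.0022 0.0331 0.0647]
tcp [540.1 124.5 172. ]
ring pts 71 z pct [-59.9 -56.  -51.3 -50.  -44.1] xy mean [0.3 0.5] [-8.9 -9.4] [8.  9.5]
223 235 377 388
[ 0.06366004  0.29541046 -0.12586949  1.15069717  0.03315263  3.14056637]
```

```bash
python3 go.py 529.6 270.2 150 40
```

```text
t 18.8 tcp [540.  124.6 172. ] F [ 0.  -0.5 -1.2] gap 22.89
shift [-0.1452  0.001   0.0268] twist [-0.0094  0.0324 -0.6334]
```

{"method": "servo_tool", "body": {
  "targets": [
    {"xyz":[-0.005,0,0.001],"twist":[-0.001,0.005,-0.1],"jaw":0.22},
    {"xyz":[-0.015,0,0.003],"twist":[-0.003,0.01,-0.2],"jaw":0.22},
    {"xyz":[-0.03,0,0.006],"twist":[-0.005,0.016,-0.31],"jaw":0.22},
    {"xyz":[-0.05,0,0.009],"twist":[-0.006,0.022,-0.42],"jaw":0.22},
    {"xyz":[-0.07,0.001,0.013],"twist":[-0.008,0.027,-0.53],"jaw":0.22},
    {"xyz":[-0.09,0.001,0.017],"twist":[-0.009,0.032,-0.633],"jaw":0.22},
    {"xyz":[-0.11,0.001,0.02],"twist":[-0.0094,0.0324,-0.6334],"jaw":0.22},
    {"xyz":[-0.13,0.001,0.024],"twist":[-0.0094,0.0324,-0.6334],"jaw":0.22},
    {"xyz":[-0.14,0.001,0.0258],"twist":[-0.0094,0.0324,-0.6334],"jaw":0.22},
    {"xyz":[-0.145,0.001,0.0268],"twist":[-0.0094,0.0324,-0.6334],"jaw":0.22},
    {"xyz":[-0.145,0.001,0.0268],"twist":[-0.0094,0.0324,-0.6334],"jaw":0.22},
    {"xyz":[-0.145,0.001,0.0268],"twist":[-0.0094,0.0324,-0.6334],"jaw":0.22}
  ]
}}

```text
clock: 19.8
tcp_pos: [0.5297, 0.2695, 0.15]
orientation: [0.0, 0.906, -0.423, 0.0]
wrist_force: [0.5, -1.2, -1.1]
finger_gap: 0.0227
```

```bash
cat > ring2.py <<'E'
from h import *
from go import go
D=[];C=[];t=[]
for _ in range(8):
    d=grab('scene'); D.append(d['depth']); C.append(d['color'].astype(float)); t.append(env.get_state()['tcp_pos'])
tcp=np.mean(t[2:],0); d['depth']=np.median(D,0); d['color']=np.mean(C,0).astype(np.uint8)
p=pts(d); z=(p[...,2]-tcp[2])*1000; l=(p[...,:2]-tcp[:2])*1000
go(529.6,270.2,150,40); print('tcp',(tcp*1000).round(1))
k=(np.hypot(*np.moveaxis(l,-1,0))<16)&(z<-48)&(z>-53.5)
print('ring top pts',k.sum(),'mean',l[k].mean(0).round(1),l[k].min(0).round(1),l[k].max(0).round(1),cv2.minEnclosingCircle(l[k].astype(np.float32)))
v,u=np.nonzero(k);a,b,c,e=v.min()-3,v.max()+6,u.min()-4,u.max()+5
print(a,c);print(z[a:b,c:e].round(0).astype(int))
cv2.imwrite('pics/r.png',cv2.resize(cv2.convertScaleAbs(d['color'][a-40:b+40,c-40:e+40,::-1],alpha=1.4),None,fx=6,fy=6,interpolation=cv2.INTER_CUBIC))
q=(np.hypot(p[...,0]-.528,p[...,1]-.269)<.02)&(p[...,2]>.034)&(p[...,2]<.058); print('stud',q.sum(),(p[q].mean(0)*1000).round(1) if q.any() else '')
E
python3 ring2.py
```

```text
t 20.2 tcp [529.8 269.5 150.2] F [-0.1  0.3 -1.2] gap 22.6
shift [-0.0007 -0.0003  0.0002] twist [-0.0002 -0.0002 -0.0008]
tcp [529.9 269.2 150.3]
ring top pts 33 mean [1.3 1.6] [ -9.8 -13.2] [ 9.4 10.8] ((-1.709749460220337, -1.1106019020080566), 12.821916580200195)
223 434
[[-150 -150 -149 -149 -150 -150 -150  -19  -18  -13  -11 -148  -38  -33
   -32  -32 -149 -150 -150]
 [-149 -149 -149 -149 -149 -147  -88  -20  -20  -17  -16  -43  -43  -41
   -37  -37 -149 -149 -149]
 [-149 -148 -149 -149 -150 -152  -28  -26  -21  -19  -22  -46  -45  -42
   -40 -148 -149 -150 -149]
 [-147 -149 -151 -150 -150 -148  -31  -29  -26  -23  -50  -50  -47  -45
   -44 -150 -150 -148 -150]
 [-148 -148 -150 -151 -149 -151  -33  -29  -28  -26  -51  -48  -50  -49
   -50 -148 -150 -149 -151]
 [-149 -151 -148 -150 -150  -38  -38  -33  -32  -32  -51  -51  -51  -49
  -149 -148 -150 -150 -149]
 [-150 -150 -150 -150 -150  -42  -38  -36  -35  -55  -55  -52  -52  -51
  -149 -149 -150 -149 -151]
 [-147 -150 -149 -151 -149  -46  -45  -40  -37  -62  -59  -56  -51  -50
  -150 -150 -148 -150 -147]
 [-149 -151 -149 -149  -51  -49  -45  -45  -44 -148 -148  -51  -50  -50
  -149 -148 -149 -148 -149]
 [-147 -150 -151 -150  -55  -52  -50  -47  -49  -50  -51  -51  -50  -52
  -148 -149 -148 -150 -148]
 [-148 -149 -151 -151  -57  -54  -54  -50  -54  -51  -50  -53  -53  -61
  -151 -149 -148 -150 -149]
 [-148 -149 -148 -150  -61  -58  -56  -54  -55  -55  -55  -58  -57 -149
  -149 -151 -151 -150 -148]
 [-130 -132 -131 -131 -131 -133  -58  -60  -60  -60  -58  -60 -147 -148
  -149 -147 -148 -151 -148]
 [-131 -131 -131 -132 -132 -130 -132 -131 -131 -132 -135 -148 -151 -147
  -149 -150 -150 -148 -149]
 [-129 -132 -131 -131 -132 -131 -131 -131 -130 -130 -131 -131 -133 -149
  -148 -151 -150 -150 -150]
 [-130 -131 -132 -132 -132 -132 -131 -131 -132 -130 -132 -132 -130 -131
  -135 -151 -148 -150 -150]]
stud 18 [530.4 269.3  45.1]
```

```bash
python3 - <<'E'
from h import *
d=dict(np.load('scene.npz'))
print((ray(d,381.4,229.5,.1165)*1000-[536.7,123.5,0]).round(1))
# predicted pixel of ring-top circle centre for offsets d along tool Y at present
Rm=rot(d)
def pix(P): q=Rm.T@(np.array(P)-d['eye']); return (q[0]/q[2]*d['fx']+d['cx'],q[1]/q[2]*d['fy']+d['cy'])
for o in(0,1,2,3): print(o,np.round(pix([.5299-.000766*o,.2692-.000643*o,.1503-.0508]),2))
E
```

```text
[ -2.4   2.6 116.5]
0 [443.66 229.75]
1 [443.32 229.49]
2 [442.98 229.22]
3 [442.64 228.96]
```

View pics/r.png

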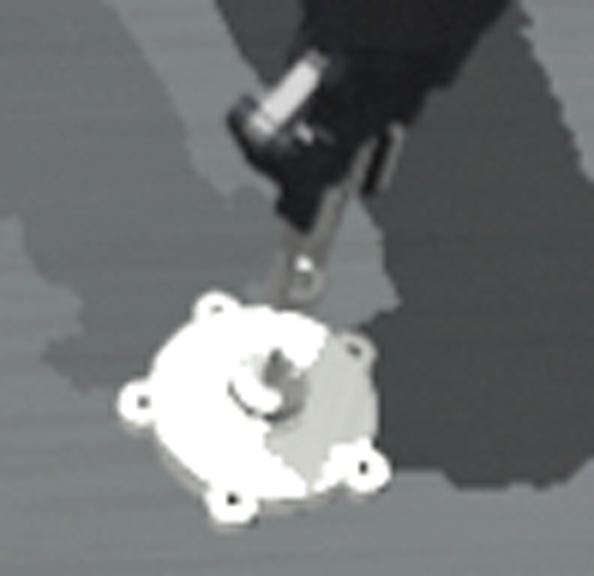

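{"method": "servo_tool", "body": {
  "targets": [
    {"xyz":[-0.0005,-0.0007,0.006],"twist":[0,0,0],"jaw":0.22},
    {"xyz":[-0.0005,-0.0007,0.014],"twist":[0,0,0],"jaw":0.22},
    {"xyz":[-0.0005,-0.0007,0.022],"twist":[0,0,0],"jaw":0.22},
    {"xyz":[-0.0005,-0.0007,0.028],"twist":[0,0,0],"jaw":0.22},
    {"xyz":[-0.0005,-0.0007,0.031],"twist":[0,0,0],"jaw":0.22},
    {"xyz":[-0.0005,-0.0007,0.033],"twist":[0,0,0],"jaw":0.22},
    {"xyz":[-0.0005,-0.0007,0.035],"twist":[0,0,0],"jaw":0.22},
    {"xyz":[-0.0005,-0.0007,0.037],"twist":[0,0,0],"jaw":0.22},
    {"xyz":[-0.0005,-0.0007,0.038],"twist":[0,0,0],"jaw":0.22}
  ]
}}

```text
clock: 20.95
tcp_pos: [0.5299, 0.2708, 0.112]
orientation: [-0.0, 0.906, -0.423, 0.0]
wrist_force: [0.0, -1.3, -0.9]
finger_gap: 0.0228
```

```bash
cat > look.py <<'E'
from h import *
D=[]
for _ in range(3):
    d=grab('scene'); D.append(d['depth'])
s=env.get_state(); d['depth']=np.median(D,0)
print(round(s['clock'],2),(s['tcp_pos']*1000).round(1),'F',s['wrist_force'].round(2),'T',s['ft_torque'].round(2),'gap',round(s['finger_gap']*1000,1))
z=(pts(d)[...,2]*1000); c=d['color'].min(-1)
print(z[225:248,434:454].round(0).astype(int))
E
python3 look.py
```

```text
21.1 [529.9 270.8 112.2] F [ 0.32 -1.   -1.13] T [ 0.   -0.02 -0.03] gap 22.5
[[  2   3  -1   1   2 169 182 178 172 167 167 143 144 146 145 109 113 115
  115 117]
 [  2   4  -1   0 130 135 166 171 170 165 164 139 142 142 140 106 108   1
    3   3]
 [  1   3   0   1 129 131 132 166 161 157 140 138 137 136 135 102   3  -2
    0   2]
 [  0   1  -1   0 125 124 127 134 137 138 134 129 134 136 104   1   2   0
    1   1]
 [  3  -1   2   0 121 127 124 128 133 135 129 128 131 127  94   3   0   2
    5   2]
 [  1   1   2   0  -1  -1 125 128 130 129 126 125 130 125  88   3   3   1
    2   2]
 [ -1   0   1   4   2 102  99 122 128 125 120 123 121 118  -2  -1   1   1
    1   2]
 [ -1   0   1   1   3  99  99  99 122 115 117 121 118  83   1   0   2   1
    2   2]
 [  2   0   2   1   1  95  96 100 101  72 114  75  76  79   3   4   1   2
    3   0]
 [  0   0   0   2  89  91  93  96  96  66  70  72  74   1   2   1  -2  -1
    0   0]
 [ 18  17  18  22  86  86  89  92   4  63  66  69  71   2  -1   1   0   0
    1   2]
 [ 21  19  20  17  81  83  86  87  62  60  62  65  64   0   1   1   0  -1
    2   0]
 [
[... 233 characters left out ...]
   1  12
   12  12]
 [ 18  18  65  63  68  72  69  18  49  57  61  63  19  20  18  18  16  11
   16   9]
 [ 17  18  61  64  62  66  62  60  62  63  62  61  20  17  20  19  20  19
   10   9]
 [ 18  25  58  59  61  65  60  64  60  61  62  19  19  18  18  15  16  16
   17  11]
 [ 29  27  51  56  57  58  58  60  57  58  54  19  17  19  21  20  20  17
   18  12]
 [ 29  29  30  51  52  51  54  55  55  52  19  21  19  20  23  19  18  18
   18  19]
 [ 29  30  28  28  52  42  39  32  31  28  29  22  20  19  20  18  19  17
   22  18]
 [ 27  30  29  31  34  31  37  30  29  31  27  23  18  19  22  19  19  19
   16  20]
 [ 30  30  31  32  31  32  27  28  30  31  28  30  23  16  18  17  20  19
   20  20]]
```

```bash
python3 - <<'E'
from h import *
d=dict(np.load('scene.npz')); Rm=rot(d)
def pix(P): q=Rm.T@(np.array(P)-d['eye']); return np.round((q[0]/q[2]*d['fx']+d['cx'],q[1]/q[2]*d['fy']+d['cy']),1)
print('ring',(ray(d,440.7,239.2,.0615)*1000).round(1)); print('stud axis px at 61.5',pix([.5283,.2693,.0615]),'tip',pix([.5283,.2693,.052]))
z=pts(d)[...,2]*1000; k=(z>57.5)&(z<66); k[:235]=0;k[247:]=0;k[:,:434]=0;k[:,447:]=0
q=pts(d)[k]*1000; print(k.sum(),q.mean(0).round(1),q.min(0).round(1),q.max(0).round(1),cv2.minEnclosingCircle(q[:,:2].astype(np.float32)))
E
```

```text
ring [529.8 269.   61.5]
stud axis px at 61.5 [440.7 238.7] tip [440. 241.]
43 [531.7 270.5  61.6] [520.4 256.9  57.8] [539.6 282.9  65.8] ((528.364990234375, 270.1947021484375), 14.556377410888672)
```

{"method": "servo_tool", "body": {
  "targets": [
    {"xyz":[0,0,0.0015],"twist":[0,0,0],"jaw":0.22},
    {"xyz":[0,0,0.003],"twist":[0,0,0],"jaw":0.22},
    {"xyz":[0,0,0.0045],"twist":[0,0,0],"jaw":0.22},
    {"xyz":[0,0,0.006],"twist":[0,0,0],"jaw":0.22},
    {"xyz":[0,0,0.0065],"twist":[0,0,0],"jaw":0.22}
  ]
}}

```text
clock: 21.52
tcp_pos: [0.5297, 0.2707, 0.1052]
orientation: [0.0, 0.906, -0.423, -0.0]
wrist_force: [-0.1, -0.4, -1.9]
finger_gap: 0.0226
```

```bash
python3 look.py | head -1
```

```text
21.67 [529.8 270.8 105.4] F [ 0.17  0.21 -1.39] T [-0.01  0.01 -0.01] gap 22.8
```

{"method": "servo_tool", "body": {
  "targets": [
    {"xyz":[0,0,0.002],"twist":[0,0,0],"jaw":0.22},
    {"xyz":[0,0,0.004],"twist":[0,0,0],"jaw":0.22},
    {"xyz":[0,0,0.006],"twist":[0,0,0],"jaw":0.22},
    {"xyz":[0,0,0.008],"twist":[0,0,0],"jaw":0.22},
    {"xyz":[0,0,0.009],"twist":[0,0,0],"jaw":0.22},
    {"xyz":[0,0,0.01],"twist":[0,0,0],"jaw":0.22},
    {"xyz":[0,0,0.01],"twist":[0,0,0],"jaw":0.22}
  ]
}}

```text
clock: 22.25
tcp_pos: [0.5297, 0.2707, 0.0952]
orientation: [0.0, 0.906, -0.423, -0.0]
wrist_force: [-0.5, -1.2, -0.3]
finger_gap: 0.0227
```

```bash
python3 look.py | head -1
```

```text
22.4 [529.9 270.8  95.6] F [-0.55 -0.42 -1.87] T [0.01 0.02 0.02] gap 23.0
```

{"method": "servo_tool", "body": {
  "targets": [
    {"xyz":[0,0,0.0005],"twist":[0,0,0],"jaw":0.22},
    {"xyz":[0,0,0.001],"twist":[0,0,0],"jaw":0.22},
    {"xyz":[0,0,0.0015],"twist":[0,0,0],"jaw":0.22},
    {"xyz":[0,0,0.002],"twist":[0,0,0],"jaw":0.22},
    {"xyz":[0,0,0.0025],"twist":[0,0,0],"jaw":0.22},
    {"xyz":[0,0,0.0025],"twist":[0,0,0],"jaw":0.22}
  ]
}}

```text
clock: 22.9
tcp_pos: [0.5298, 0.2708, 0.0929]
orientation: [0.0, 0.906, -0.423, -0.0]
wrist_force: [-0.5, -0.1, -1.2]
finger_gap: 0.0224
```

{"method": "servo_tool", "body": {
  "targets": [
    {"xyz":[0,0,0.0004],"twist":[0,0,0],"jaw":0.22},
    {"xyz":[0,0,0.0008],"twist":[0,0,0],"jaw":0.22},
    {"xyz":[0,0,0.0008],"twist":[0,0,0],"jaw":0.22}
  ]
}}

```text
clock: 23.15
tcp_pos: [0.5298, 0.2708, 0.0921]
orientation: [0.0, 0.906, -0.423, -0.0]
wrist_force: [0.5, 0.5, -0.6]
finger_gap: 0.0226
```

{"method": "servo_tool", "body": {
  "targets": [
    {"xyz":[0,0,0.0003],"twist":[0,0,0],"jaw":0.22},
    {"xyz":[0,0,0.0006],"twist":[0,0,0],"jaw":0.22},
    {"xyz":[0,0,0.0006],"twist":[0,0,0],"jaw":0.22}
  ]
}}

```text
clock: 23.4
tcp_pos: [0.5298, 0.2708, 0.0916]
orientation: [0.0, 0.906, -0.423, 0.0]
wrist_force: [0.0, 0.2, -1.4]
finger_gap: 0.0228
```

{"method": "servo_tool", "body": {
  "targets": [
    {"xyz":[0,0,0.0003],"twist":[0,0,0],"jaw":0.22},
    {"xyz":[0,0,0.0006],"twist":[0,0,0],"jaw":0.22},
    {"xyz":[0,0,0.0006],"twist":[0,0,0],"jaw":0.22}
  ]
}}

```text
clock: 23.65
tcp_pos: [0.5299, 0.2708, 0.091]
orientation: [-0.0, 0.906, -0.423, 0.0]
wrist_force: [0.4, 0.2, -1.7]
finger_gap: 0.0228
```

{"method": "servo_tool", "body": {
  "targets": [
    {"xyz":[0,0,0.0003],"twist":[0,0,0],"jaw":0.22},
    {"xyz":[0,0,0.0006],"twist":[0,0,0],"jaw":0.22},
    {"xyz":[0,0,0.0006],"twist":[0,0,0],"jaw":0.22}
  ]
}}

```text
clock: 23.9
tcp_pos: [0.5299, 0.2708, 0.091]
orientation: [-0.0, 0.906, -0.423, 0.0]
wrist_force: [-1.3, -0.9, 4.6]
finger_gap: 0.023
```

{"method": "servo_tool", "body": {
  "targets": [
    {"xyz":[0,0,0.0003],"twist":[0,0,0],"jaw":0.22},
    {"xyz":[0,0,0.0005],"twist":[0,0,0],"jaw":0.22},
    {"xyz":[0,0,0.0005],"twist":[0,0,0],"jaw":0.22}
  ]
}}

```text
clock: 24.15
tcp_pos: [0.53, 0.2709, 0.0909]
orientation: [-0.0, 0.906, -0.423, 0.0]
wrist_force: [-1.4, -0.4, 7.4]
finger_gap: 0.0227
```

{"method": "servo_tool", "body": {
  "targets": [
    {"xyz":[0,0,0],"twist":[0,0,0],"jaw":0.22},
    {"xyz":[0,0,0],"twist":[0,0,0],"jaw":0.22},
    {"xyz":[0,0,0],"twist":[0,0,0],"jaw":0.22}
  ]
}}

```text
clock: 24.4
tcp_pos: [0.53, 0.2708, 0.0909]
orientation: [-0.0, 0.906, -0.423, 0.0]
wrist_force: [-1.9, -1.1, 6.5]
finger_gap: 0.0225
```

```bash
python3 look.py | head -1;python3 - <<'E'
from h import *
f=[]
for _ in range(4): env.read_camera('scene'); f.append(env.get_state()['wrist_force'][2])
print(np.round(f,2),env.get_state()['clock'])
E
```

```text
24.55 [530.  270.9  90.9] F [-2.3  -1.33  7.05] T [-0.22  0.63  0.03] gap 22.6
[6.34 6.88 6.78 6.99] 24.75
```

{"method": "servo_tool", "body": {
  "targets": [
    {"xyz":[0,0,0],"twist":[0,0,0],"jaw":0.22},
    {"xyz":[0,0,0],"twist":[0,0,0],"jaw":0.22},
    {"xyz":[0,0,0],"twist":[0,0,0],"jaw":0.22},
    {"xyz":[0,0,0],"twist":[0,0,0],"jaw":0.22},
    {"xyz":[0,0,0],"twist":[0,0,0],"jaw":0.22},
    {"xyz":[0,0,0],"twist":[0,0,0],"jaw":0.22},
    {"xyz":[0,0,0],"twist":[0,0,0],"jaw":0.22},
    {"xyz":[0,0,0],"twist":[0,0,0],"jaw":0.22},
    {"xyz":[0,0,0],"twist":[0,0,0],"jaw":0.22},
    {"xyz":[0,0,0],"twist":[0,0,0],"jaw":0.22},
    {"xyz":[0,0,0],"twist":[0,0,0],"jaw":0.22},
    {"xyz":[0,0,0],"twist":[0,0,0],"jaw":0.22}
  ]
}}

```text
clock: 25.75
tcp_pos: [0.53, 0.2708, 0.0909]
orientation: [-0.0, 0.906, -0.423, 0.0]
wrist_force: [-2.8, -0.5, 6.8]
finger_gap: 0.0228
```

```bash
python3 look.py
```

```text
25.9 [530.  270.8  90.9] F [-2.47 -1.28  6.88] T [-0.22  0.59 -0.05] gap 22.5
[[185 188 190 191 187 187 181 174 144 148 144 150 152 150 157 143 113 114
  114 116]
 [179 185 186 187 187 183 175 171 147 145 144 147 150 147 146 106 112 109
  112 116]
 [165 175 184 183 179 175 172 169 163 144 143 143 146 143 138 104 107 108
  106 111]
 [144 164 171 178 174 169 164 160 159 141 141 141 141 141  99 102 102 104
  106 109]
 [  0 141 158 171 171 163 161 156 153 147 137 140 138 136  96  99  96 100
  102 103]
 [  0   2 141 157 164 164 155 151 148 143 124 136 129 125  94  96  92  97
   99  95]
 [  3   3  -1 112 154 156 150 150 144 125 121 125 122 121  88  93   0  94
    3   1]
 [  1   0  -1 110 115 152 147 142 143 122 119 119 116  85   3   3   1   0
    0   1]
 [  1   0 101 106 111 112 142 137 121 114 114 117 112  77   2   0   1   4
    3   2]
 [  0   2 100 106 104 104 113 118 112 109 112 114 108   0   0  -2  -1  -3
    0  -2]
 [ 16  20  22  20 103 104 107 111 109 105 110 107  73   2   1   1   0   1
    4   2]
 [ 18  19  20  20  82 103 105 111  99 102 105 100  65   0   1   1   2   0
    2  -1]
 [
[... 233 characters left out ...]
   2   9
   10   9]
 [ 19  18  23  65  66  69  71  40  44  45  49  16  17  20  20  22  17  10
    9  12]
 [ 20  20  60  63  65  67  64  53  41  43  48  19  20  19  20  20  18  21
   10  10]
 [ 22  28  55  59  63  63  51  52  41  42  39  20  20  19  19  18  16  19
   20  14]
 [ 32  28  55  55  59  60  49  47  41  42  17  18  18  24  17  19  17  21
   19  15]
 [ 28  48  47  54  54  56  43  43  43  44  18  19  20  20  19  20  18  18
   17  22]
 [ 27  42  48  49  50  39  41  34  40  40  33  19  19  21  19  18  19  19
   20  18]
 [ 28  41  44  44  48  40  41  42  41  39  29  24  20  17  18  21  19  19
   17  20]
 [ 35  38  38  41  41  41  40  41  40  36  27  30  18  18  17  17  19  23
   19  22]]
```

{"method": "servo_tool", "body": {
  "targets": [
    {"xyz":[0,0,-0.0006],"twist":[0,0,0],"jaw":0.22},
    {"xyz":[0,0,-0.0006],"twist":[0,0,0],"jaw":0.27},
    {"xyz":[0,0,-0.0006],"twist":[0,0,0],"jaw":0.3},
    {"xyz":[0,0,-0.0006],"twist":[0,0,0],"jaw":0.33},
    {"xyz":[0,0,-0.0006],"twist":[0,0,0],"jaw":0.355},
    {"xyz":[0,0,-0.0006],"twist":[0,0,0],"jaw":0.359},
    {"xyz":[0,0,-0.0006],"twist":[0,0,0],"jaw":0.359}
  ]
}}

```text
clock: 26.48
tcp_pos: [0.5298, 0.2707, 0.0902]
orientation: [0.0, 0.906, -0.423, -0.0]
wrist_force: [-0.6, -0.3, -0.8]
finger_gap: 0.0307
```

{"method": "servo_tool", "body": {
  "targets": [
    {"xyz":[0,0,-0.002],"twist":[0,0,0],"jaw":0.359},
    {"xyz":[0,0,-0.004],"twist":[0,0,0],"jaw":0.359},
    {"xyz":[0,0,-0.006],"twist":[0,0,0],"jaw":0.359},
    {"xyz":[0,0,-0.009],"twist":[0,0,0],"jaw":0.359},
    {"xyz":[0,0,-0.013],"twist":[0,0,0],"jaw":0.359},
    {"xyz":[0,0,-0.018],"twist":[0,0,0],"jaw":0.359},
    {"xyz":[0,0,-0.025],"twist":[0,0,0],"jaw":0.359},
    {"xyz":[0,0,-0.035],"twist":[0,0,0],"jaw":0.359},
    {"xyz":[0,0,-0.05],"twist":[0,0,0],"jaw":0.359},
    {"xyz":[0,0,-0.07],"twist":[0,0,0],"jaw":0.359},
    {"xyz":[0,0,-0.09],"twist":[0,0,0],"jaw":0.359}
  ]
}}

```text
clock: 27.4
tcp_pos: [0.5296, 0.2707, 0.1819]
orientation: [0.0, 0.906, -0.423, -0.0]
wrist_force: [-0.2, 0.3, -0.8]
finger_gap: 0.0308
```

```bash
python3 - <<'E'
from h import *
from go import go
D=[];t=[]
for _ in range(6):
    d=grab('scene'); D.append(d['depth']); t.append(env.get_state()['tcp_pos'])
tcp=np.mean(t[2:],0); print((tcp*1000).round(1)); d['depth']=np.median(D,0); p=pts(d)
go(528.3,-131,200,1.1)
z=p[...,2]*1000; print('ring');print(z[236:252,430:450].round(0).astype(int))
l=(p-tcp)*1000; k=(np.hypot(l[...,0],l[...,1])<22)&(l[...,2]<-25)&(l[...,2]>-90)
print('tongs tip pct',k.sum(),np.percentile(l[k][:,2],[0,3,6,10,20]).round(1))
t=np.radians(-50);X=np.array([np.cos(t),np.sin(t)]);Y=np.array([X[1],-X[0]])
q=l[k]; print('tool x,y of pts',[(np.median(q[s][:,:2]@X).round(1),np.median(q[s][:,:2]@Y).round(1),s.sum()) for s in (q[:,:2]@X>6,q[:,:2]@X<-6)])
E
```

```text
[530.2 270.9 181.3]
t 27.7 tcp [529.3 270.6 179.8] F [ 0.5 -0.3 -1.1] gap 30.99
shift [ 0.307   0.2589 -0.02  ] twist [ 0.0013 -0.      0.6788]
ring
[[18 19 18 19 19 20 19 19 19 19 19 19 18 18 16  2  3  2  0  2]
 [17 19 19 19 20 19 20 20 19 19 17 20 16 21 18 19 18  3  3  2]
 [18 19 20 18 20 20 20 18 18 18 19 20 19 18 21 19 18 17 15  3]
 [20 18 19 18 18 19 19 18 18 20 18 21 18 19 19 19 20 18 19 17]
 [19 19 18 18 18 18 20 19 18 18 19 19 20 19 19 17 18 18 19 18]
 [20 19 20 20 18 19 20 19 41 49 53 51 20 20 19 20 19 19 17 17]
 [18 19 19 18 21 28 29 41 40 49 48 49 39 19 20 18 20 19 18 20]
 [20 19 21 25 29 26 41 41 39 47 48 47 41 41 20 19 18 18 20 20]
 [17 19 24 28 32 29 40 42 41 44 45 41 39 41 20 18 21 21 19 18]
 [21 19 24 30 29 32 39 41 40 40 41 34 42 40 27 18 18 20 20 19]
 [19 25 24 29 29 31 38 42 42 41 42 41 41 41 28 22 19 18 18 16]
 [19 23 26 30 29 28 34 38 40 42 39 40 40 36 29 29 19 18 19 18]
 [21 24 25 28 28 29 32 36 36 37 38 39 36 28 29 30 20 19 22 19]
 [18 23 23 28 28 30 32 30 33 31 34 32 31 30 28 23 20 18 20 16]
 [21 20 23 23 29 29 28 29 28 27 28 31 28 29 29 24 19 18 19 19]
 [18 18 23 21 26 25 29 29 29 30 30 30 30 27 22 23 20 20 20 20]]
tongs tip pct 64 [-61.7 -56.7 -56.1 -54.2 -52. ]
tool x,y of pts [(np.float64(15.0), np.float64(0.4), np.int64(35)), (np.float64(-12.6), np.float64(0.1), np.int64(29))]
```

{"method": "servo_tool", "body": {
  "targets": [
    {"xyz":[0.004,0.003,-0.012],"twist":[0,0,0],"jaw":0.359},
    {"xyz":[0.015,0.0105,-0.024],"twist":[0,0,0],"jaw":0.359},
    {"xyz":[0.033,0.023,-0.034],"twist":[0,0,0],"jaw":0.359},
    {"xyz":[0.055,0.038,-0.04],"twist":[0,0,0],"jaw":0.359},
    {"xyz":[0.08,0.056,-0.04],"twist":[0,0,0],"jaw":0.359},
    {"xyz":[0.105,0.073,-0.04],"twist":[0,0,0.05],"jaw":0.359},
    {"xyz":[0.13,0.091,-0.04],"twist":[0,0,0.1],"jaw":0.359},
    {"xyz":[0.155,0.108,-0.04],"twist":[0,0,0.16],"jaw":0.359},
    {"xyz":[0.18,0.125,-0.04],"twist":[0,0,0.22],"jaw":0.359},
    {"xyz":[0.205,0.143,-0.04],"twist":[0,0,0.28],"jaw":0.359},
    {"xyz":[0.23,0.16,-0.04],"twist":[0,0,0.34],"jaw":0.359},
    {"xyz":[0.25,0.174,-0.04],"twist":[0,0,0.38],"jaw":0.359}
  ]
}}

```text
clock: 28.7
tcp_pos: [0.5567, -0.0355, 0.2204]
orientation: [0.0, 0.809, -0.588, -0.0]
wrist_force: [0.7, -0.1, -1.0]
finger_gap: 0.0308
```

```bash
python3 go.py 577.1 -260.7 220 1.1
```

```text
t 28.7 tcp [556.7 -35.5 220.4] F [ 0.7 -0.1 -1. ] gap 30.76
shift [0.2205 0.0501 0.0005] twist [ 0.0006 -0.0005  0.2944]
```

{"method": "servo_tool", "body": {
  "targets": [
    {"xyz":[0.025,0.006,0],"twist":[0,0,0.04],"jaw":0.359},
    {"xyz":[0.05,0.011,0],"twist":[0,0,0.08],"jaw":0.359},
    {"xyz":[0.075,0.017,0],"twist":[0,0,0.12],"jaw":0.359},
    {"xyz":[0.1,0.023,0],"twist":[0,0,0.16],"jaw":0.359},
    {"xyz":[0.125,0.028,0],"twist":[0,0,0.2],"jaw":0.359},
    {"xyz":[0.15,0.034,0],"twist":[0,0,0.24],"jaw":0.359},
    {"xyz":[0.175,0.04,0],"twist":[0,0,0.28],"jaw":0.359},
    {"xyz":[0.2,0.045,0],"twist":[0,0,0.294],"jaw":0.359},
    {"xyz":[0.214,0.049,0],"twist":[0,0,0.2944],"jaw":0.359},
    {"xyz":[0.2205,0.05,0],"twist":[0,0,0.2944],"jaw":0.359},
    {"xyz":[0.2205,0.05,0],"twist":[0,0,0.2944],"jaw":0.359},
    {"xyz":[0.2205,0.05,0],"twist":[0,0,0.2944],"jaw":0.359}
  ]
}}

```text
clock: 29.7
tcp_pos: [0.5783, -0.2571, 0.2203]
orientation: [-0.0, 0.715, -0.699, -0.001]
wrist_force: [0.2, 0.1, -0.7]
finger_gap: 0.0307
```

```bash
python3 - <<'E'
from h import *
from go import go
D=[];t=[]
for _ in range(8):
    d=grab('scene'); D.append(d['depth']); t.append(env.get_state()['tcp_pos'])
tcp=np.mean(t[4:],0); print((tcp*1000).round(1)); d['depth']=np.median(D,0); p=pts(d)
go(577.1,-260.7,68.5,1.1)
l=(p-tcp)*1000
k=(np.abs(l[...,1])<19)&(np.abs(l[...,0])<20)&(l[...,2]<-18)&(l[...,2]>-90)
for s in(-1,1):
    q=l[k&(l[...,1]*s>6)]; q=q[np.argsort(q[:,2])]; print(s,len(q),np.median(q,0).round(1),np.percentile(q[:,0],[25,75,90]).round(1)); print(q[:4].round(1).tolist())
# slot in scene
z=p[...,2]*1000; print(z[252:288,192:232:2].round(0).astype(int))
hsv=cv2.cvtColor(d['color'],cv2.COLOR_RGB2HSV)
cv2.imwrite('pics/st.png',cv2.resize(d['color'][190:300,160:260,::-1],None,fx=5.4,fy=5.4,interpolation=cv2.INTER_CUBIC))
E
```

```text
[ 578.8 -256.7  220.8]
t 30.1 tcp [ 578.8 -256.9  220.8] F [-0.2 -0.8 -0.9] gap 30.59
shift [0.0037 0.0018 0.1523] twist [-0.0002 -0.0001  0.0055]
-1 34 [  0.3 -11.1 -36.9] [-2.5  1.2  1.6]
[[0.6, -11.2, -59.1], [0.9, -13.1, -58.4], [-2.6, -10.9, -56.4], [-7.7, -11.3, -56.3]]
1 29 [ -0.1  16.7 -37.9] [-3.1  0.5  0.9]
[[-0.1, 16.0, -58.2], [0.5, 16.7, -53.8], [0.9, 14.8, -53.0], [-2.7, 17.0, -51.1]]
[[  1   3  -1   2   2   1   3   1   0   1   2   1   1   3   3   1   1   2
    0   0]
 [  0  -1   2   1   2   0   0   1   0   1   0   1   1   2   2   2   2   1
    0   1]
 [  0  -1   1   2   0   1   0  -1   2   1   1   0   2   0   1   1   0   4
    2   0]
 [  3   1   0   1   2  -1   1   0   0  -3   1   1   1   0   0   0   0   1
    1   1]
 [  1   0   0   0  -1  -1   1   0   0   1   1   0   2   2   1  -1   1   0
    1   3]
 [  1   0   1   0   1   1   0   0   3   2   2   3   0   1  -1  43  42  42
    0   0]
 [  1   0   0   2   1   1  43  43  42  44  44  44  43  43  44  42  45  44
   37   1]
 [  1   1  44  41  43  42  43  41  44  43  44  43  44  43  43  44  43  44
   36   1]
 [  1   3  44  42 
[... 1662 characters left out ...]
  44  43
   29   1]
 [  1  42  43  43  44  43  42  41  43  44  43  44  44  45  42  42  42  44
   28   3]
 [  1  43  44  43  42  43  43  42  44  43  42  44  43  43  44  43  42  41
   29   0]
 [  2  43  43  44  45  43 118  42  43  41  40  39  41  41  38  37  38  37
   29   0]
 [  0  41  40  40  40  40 117 117 119  36  38  35  35  33  36  34  32  34
   27   1]
 [  0   0  36  36 126 127 126 116 118  34  32  30  31  30  29  30  31  26
   25   1]
 [  1   1  33  31 127 128 127 127 116 114  27  27  27  26  25  24  25  23
   25   3]
 [  2   0  28  27 128 128 128 127 110 111  24  23  23  22  18  19  19  20
   19   1]
 [  2   2  24  22 127 128 126 126 105 109  19  17  17  17  18  16  18  14
   14   0]]
```

View pics/st.png

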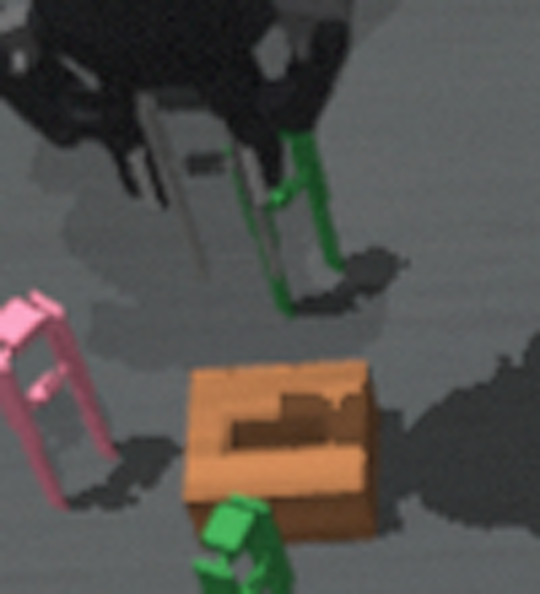

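```bash
python3 - <<'E'
from h import *
from go import go
d=dict(np.load('scene.npz')); D=[]
for _ in range(3): D.append(grab('scene')['depth'])
d['depth']=np.median(D,0); p=pts(d)*1000
s=env.get_state(); tcp=s['tcp_pos']*1000; print(tcp.round(1),s['orientation'].round(4))
# slot: mouth pixels below rim, bounded: per-edge rim via rays at z=42
z=p[...,2]; 
print('left/right',[(ray(d,u,269.5,.042)*1000).round(1).tolist() for u in(203,211.5,220)],'back/front',[(ray(d,211.5,v,.042)*1000).round(1).tolist() for v in(265.5,272.5)])
k=(z<37)&(z>8)&(np.abs(p[...,0]-574)<14)&(np.abs(p[...,1]+260)<24); q=p[k]; print('slot inside pts',len(q),q.min(0).round(1),q.max(0).round(1))
l=p-tcp
for lo,hi in((-62,-50),(-50,-40),(-40,-30),(-30,-20),(-14,0)):
    m=(np.abs(l[...,1])<21)&(np.abs(l[...,0])<20)&(l[...,2]>lo)&(l[...,2]<hi)
    print(lo,[np.median(l[m&(l[...,1]*g>5)],0).round(1).tolist() for g in(-1,1)])
E
```

```text
[ 578.7 -257.4  220.6] [-0.      0.7155 -0.6986  0.    ]
left/right [[573.2, -278.9, 42.0], [574.2, -259.7, 42.0], [575.1, -240.4, 42.0]] back/front [[563.5, -260.3, 42.0], [582.2, -259.2, 42.0]]
slot inside pts 83 [ 563.9 -281.1   12.4] [ 577.9 -241.2   37. ]
-62 [[-1.3, -11.0, -59.0], [-0.6, 16.9, -55.1]]
-50 [[0.2, -11.0, -47.5], [-0.9, 16.8, -43.3]]
-40 [[0.8, -11.3, -36.1], [1.2, 16.4, -32.3]]
-30 [[0.5, -11.1, -25.9], [0.5, 16.6, -24.4]]
-14 [[1.6, -11.3, -5.5], [2.1, 15.7, -8.2]]
```

{"method": "servo_tool", "body": {
  "targets": [
    {"xyz":[0.0045,0.0016,0.012],"twist":[0,0,0.005],"jaw":0.359},
    {"xyz":[0.0045,0.0016,0.03],"twist":[0,0,0.005],"jaw":0.359},
    {"xyz":[0.0045,0.0016,0.05],"twist":[0,0,0.005],"jaw":0.359},
    {"xyz":[0.0045,0.0016,0.07],"twist":[0,0,0.005],"jaw":0.359},
    {"xyz":[0.0045,0.0016,0.09],"twist":[0,0,0.005],"jaw":0.359},
    {"xyz":[0.0045,0.0016,0.102],"twist":[0,0,0.005],"jaw":0.359},
    {"xyz":[0.0045,0.0016,0.11],"twist":[0,0,0.005],"jaw":0.359},
    {"xyz":[0.0045,0.0016,0.112],"twist":[0,0,0.005],"jaw":0.359},
    {"xyz":[0.0045,0.0016,0.112],"twist":[0,0,0.005],"jaw":0.359}
  ]
}}

```text
clock: 31.0
tcp_pos: [0.577, -0.2621, 0.1082]
orientation: [0.0, 0.714, -0.701, -0.0]
wrist_force: [0.3, -0.2, -0.8]
finger_gap: 0.0305
```

```bash
python3 - <<'E'
from h import *
D=[];t=[]
for _ in range(8):
    d=grab('scene'); D.append(d['depth']); t.append(env.get_state()['tcp_pos']*1000)
tcp=np.mean(t[3:],0); d['depth']=np.median(D,0); p=pts(d)*1000; s=env.get_state()
print(tcp.round(1),s['wrist_force'].round(1),s['clock'])
l=p-tcp
for lo,hi in((-62,-50),(-50,-40),(-40,-30),(-30,-20)):
    m=(np.abs(l[...,1])<21)&(np.abs(l[...,0])<20)&(l[...,2]>lo)&(l[...,2]<hi)
    print(lo,[(np.median(l[m&(l[...,1]*g>5)],0)+[tcp[0],tcp[1],tcp[2]]).round(1).tolist() for g in(-1,1)], [np.percentile(l[m&(l[...,1]*g>5)][:,0],85).round(1) for g in(-1,1)])
z=p[...,2]; print(z[252:276,196:226].round(0).astype(int))
E
```

```text
[ 577.7 -262.5  109.6] [-0.3  0.8 -0.5] 31.4
-62 [[578.3, -274.7, 56.5], [577.0, -245.9, 52.2]] [np.float64(1.1), np.float64(0.5)]
-50 [[577.8, -273.6, 61.9], [577.7, -245.8, 65.9]] [np.float64(1.3), np.float64(0.4)]
-40 [[577.2, -273.9, 73.5], [578.5, -246.7, 75.3]] [np.float64(1.1), np.float64(1.0)]
-30 [[577.4, -273.8, 84.3], [577.7, -245.9, 81.8]] [np.float64(1.5), np.float64(0.9)]
[[137 131 129 120 111   2 123 122 122 120 121 121   5   1 126 136 137 135
  132 129 130 128 124   1   0   0  -1   0   1   0]
 [135 127 127 120 111   2   1   1   2   1   1   1   1   1   0 133 131 132
  131 125 127 125 121   2   1   0   1   2   0   2]
 [131 125 122 119 109   2   1   3   2   3   0   1   2   0   1 119 129 129
  127 123 119 121   2   1   2   1   2   2   1   0]
 [127 125 117 116 109  98   1   0   0   1   0   0   0   1   3 115 125 123
  124 119 117   4   2   0   2   0   3   1   1  -1]
 [124 125 114 114 109  98   2   0   3   0   0   0   2   0   0   2 120 120
  120 119   0   2   1   1   2   2   1   0   0   2]
 [120 120 114 110 107  98   3   0   0   1   1   0   0   1   2   2 110 116
  117 116   
[... 1589 characters left out ...]
 31  29  30  29  29  27
   26  27  28  27  27  27  38  43  41  44  44  42]
 [ 44  43  44  43  44  44  41  33  25  26  25  26  25  25  24  25  24  25
   22  22  22  23  23  22  39  42  43  43  45  41]
 [ 43  43  43  45  44  41  37  33  21  21  20  20  19  21  21  19  19  19
   19  19  19  19  18  18  39  43  45  43  43  44]
 [ 43  42  44  43  44  42  39  33  19  17  17  17  15  16  39  41  41  41
   42  42  43  43  43  43  43  43  42  44  43  43]
 [ 43  45  42  43  42  41  41  42  44  43  44  42  44  43  44  44  43  41
   42  43  42  45  43  42  44  43  44  44  44  44]
 [ 44  44  43  43  45  44  44  42  43  42  44  43  43  43  44  42  43  43
   45  44  43  43  43  44  44  43  44  44  44  42]]
```

{"method": "servo_tool", "body": {
  "targets": [
    {"xyz":[0,0,0.003],"twist":[0,0,0],"jaw":0.359},
    {"xyz":[0,0,0.006],"twist":[0,0,0],"jaw":0.359},
    {"xyz":[0,0,0.009],"twist":[0,0,0],"jaw":0.359},
    {"xyz":[0,0,0.012],"twist":[0,0,0],"jaw":0.359},
    {"xyz":[0,0,0.015],"twist":[0,0,0],"jaw":0.359},
    {"xyz":[0,0,0.018],"twist":[0,0,0],"jaw":0.359}
  ]
}}

```text
clock: 31.9
tcp_pos: [0.5771, -0.2621, 0.09]
orientation: [0.0, 0.714, -0.7, -0.0]
wrist_force: [0.1, 0.9, -0.5]
finger_gap: 0.0307
```

{"method": "servo_tool", "body": {
  "targets": [
    {"xyz":[0,0,0.003],"twist":[0,0,0],"jaw":0.359},
    {"xyz":[0,0,0.006],"twist":[0,0,0],"jaw":0.359},
    {"xyz":[0,0,0.009],"twist":[0,0,0],"jaw":0.359},
    {"xyz":[0,0,0.012],"twist":[0,0,0],"jaw":0.359},
    {"xyz":[0,0,0.015],"twist":[0,0,0],"jaw":0.359},
    {"xyz":[0,0,0.017],"twist":[0,0,0],"jaw":0.359},
    {"xyz":[0,0,0.017],"twist":[0,0,0],"jaw":0.359}
  ]
}}

```text
clock: 32.48
tcp_pos: [0.5769, -0.262, 0.073]
orientation: [0.0, 0.714, -0.701, -0.0]
wrist_force: [-0.0, 0.7, -1.7]
finger_gap: 0.0304
```

```bash
python3 - <<'E'
from h import *
from go import go
for _ in range(3): d=grab('scene')
go(577.1,-261.5,68,1.1)
p=pts(d)*1000
k=(np.abs(p[...,0]-575)<20)&(np.abs(p[...,1]+260)<22)&(p[...,2]>44)&(p[...,2]<64); print(np.median(p[k],0))
E
```

```text
t 32.63 tcp [ 577.3 -262.3   73.7] F [-0.2  0.1 -1.1] gap 30.62
shift [-0.0008  0.0002  0.0057] twist [-0.0002 -0.0001 -0.0007]
[ 577.9655295  -265.81675388   45.85315359]
```

{"method": "servo_tool", "body": {
  "targets": [
    {"xyz":[0,0,0.0015],"twist":[0,0,0],"jaw":0.359},
    {"xyz":[0,0,0.003],"twist":[0,0,0],"jaw":0.359},
    {"xyz":[0,0,0.004],"twist":[0,0,0],"jaw":0.359},
    {"xyz":[0,0,0.004],"twist":[0,0,0],"jaw":0.359}
  ]
}}

```text
clock: 32.97
tcp_pos: [0.5772, -0.2622, 0.0694]
orientation: [-0.0, 0.714, -0.701, 0.0]
wrist_force: [0.2, 0.4, 0.2]
finger_gap: 0.0306
```

{"method": "servo_tool", "body": {
  "targets": [
    {"xyz":[0,0,0.0005],"twist":[0,0,0],"jaw":0.359},
    {"xyz":[0,0,0.001],"twist":[0,0,0],"jaw":0.359},
    {"xyz":[0,0,0.001],"twist":[0,0,0],"jaw":0.359}
  ]
}}

```text
clock: 33.22
tcp_pos: [0.5775, -0.2622, 0.0692]
orientation: [-0.0, 0.714, -0.7, 0.0]
wrist_force: [-0.6, 0.2, 3.8]
finger_gap: 0.0309
```

{"method": "servo_tool", "body": {
  "targets": [
    {"xyz":[0,0,0.0005],"twist":[0,0,0],"jaw":0.359},
    {"xyz":[0,0,0.001],"twist":[0,0,0],"jaw":0.359},
    {"xyz":[0,0,0.001],"twist":[0,0,0],"jaw":0.359}
  ]
}}

```text
clock: 33.47
tcp_pos: [0.5776, -0.2623, 0.0681]
orientation: [-0.0, 0.714, -0.7, 0.001]
wrist_force: [-0.4, 0.9, 3.9]
finger_gap: 0.0309
```

{"method": "servo_tool", "body": {
  "targets": [
    {"xyz":[0,0,0],"twist":[0,0,0],"jaw":0.38},
    {"xyz":[0,0,0],"twist":[0,0,0],"jaw":0.4},
    {"xyz":[0,0,0],"twist":[0,0,0],"jaw":0.44},
    {"xyz":[0,0,0],"twist":[0,0,0],"jaw":0.5},
    {"xyz":[0,0,0],"twist":[0,0,0],"jaw":0.58},
    {"xyz":[0,0,0],"twist":[0,0,0],"jaw":0.62},
    {"xyz":[0,0,0],"twist":[0,0,0],"jaw":0.62}
  ]
}}

```text
clock: 34.05
tcp_pos: [0.5771, -0.2622, 0.0673]
orientation: [0.0, 0.714, -0.7, -0.0]
wrist_force: [-0.0, 0.1, -0.8]
finger_gap: 0.0529
```

{"method": "servo_tool", "body": {
  "targets": [
    {"xyz":[0,0,-0.005],"twist":[0,0,0],"jaw":0.62},
    {"xyz":[0,0,-0.015],"twist":[0,0,0],"jaw":0.62},
    {"xyz":[0,0,-0.03],"twist":[0,0,0],"jaw":0.62},
    {"xyz":[0,0,-0.05],"twist":[0,0,0],"jaw":0.62},
    {"xyz":[0,0,-0.075],"twist":[0,0,0],"jaw":0.62},
    {"xyz":[0,0,-0.1],"twist":[0,0,0],"jaw":0.62},
    {"xyz":[0,0,-0.13],"twist":[0,0,0],"jaw":0.62},
    {"xyz":[0,0,-0.16],"twist":[0,0,0],"jaw":0.62},
    {"xyz":[0,0.03,-0.17],"twist":[0,0,0],"jaw":0.62},
    {"xyz":[0,0.06,-0.17],"twist":[0,0,0],"jaw":0.62},
    {"xyz":[0,0.09,-0.17],"twist":[0,0,0],"jaw":0.62},
    {"xyz":[0,0.1,-0.17],"twist":[0,0,0],"jaw":0.62}
  ]
}}

```text
clock: 35.05
tcp_pos: [0.4742, -0.2637, 0.2393]
orientation: [0.0, 0.713, -0.701, 0.0]
wrist_force: [-0.7, -0.1, -0.2]
finger_gap: 0.0528
```

```bash
python3 - <<'E'
from h import *
d=grab('top');d=grab('scene');s=env.get_state();print(s['clock'],s['tcp_pos'],s['wrist_force'])
p=pts(d)*1000;g=d['color'].astype(int)
k=(g.max(-1)-g.min(-1)<35)&(np.abs(p[...,0]-575)<25)&(np.abs(p[...,1]+260)<30)&(p[...,2]>60)&(p[...,2]<150)
b=p[k&(p[...,2]>124)];print('tongs',k.sum(),p[k].max(0).round(1),'bridge',len(b),b.mean(0).round(1))
z=p[...,2];print(z[240:250,434:446].round(0).astype(int))
cv2.imwrite('pics/f.png',np.hstack([cv2.resize(d['color'][y:y+110,x:x+100,::-1],None,fx=4,fy=4,interpolation=cv2.INTER_CUBIC) for x,y in((160,200),(390,195))]))
E
```

```text
35.15 [ 0.47589382 -0.26409599  0.23917875] [ 0.5389539  -0.38805096  0.45264298]
tongs 219 [ 585.7 -241.6  140.4] bridge 89 [ 576.  -257.3  131.7]
[[  18   20   19   20   20   16   19   19   23   18   24   23]
 [  20   21   17   20   45   51   54   53   20   21   14   19]
 [  18   30   26   39   43   50   52   49   41   16   22   16]
 [  28   31   42   41   40   47   47   47   38   39   17   16]
 [  31   27   39   38   40   41   45   43   40   41   19   13]
 [  33   28   39   39   40   43   39   36   40   42   27   20]
 [  30   31   35   41   39   43   44   41   42   41   32   24]
 [  28   34   35   36   37   44   42   38 1155   38   30   27]
 [  27   31   34   33   33   36   36   37   37   30   29   25]
 [  28   29   31   37   31   36   33   34   32   27   30   24]]
```

View pics/f.png

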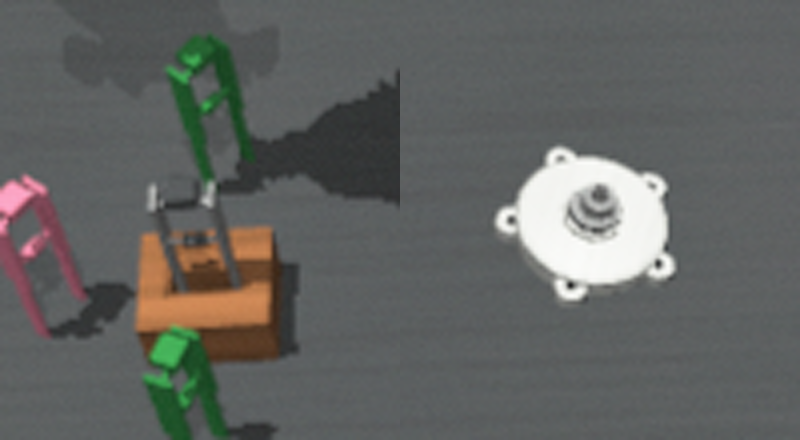

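The tongs stand upright in the stand; their bridge height of 131.7 mm matches the start. The spacer sits on the shims around the stud, and the arm is clear, so I am handing in.

```bash
python3 -c "
from workcell import env
print(env.hand_in())"
```

```text
the job is handed in; nothing more can be done
None
```

The job is done and handed in at about 35 s on the robot's clock. I drew the spacer out of the tunnel with the tongs, slipped it over the stud and pressed it down. The tongs are back in their stand and released.

**Last checks**
- **Spacer:** it sits flat on the shims, with its top at about 41 mm and the stud standing through it. I held it down with about 8 N (a reading of about 6.8 N plus the 1.2 N weight offset) for more than 1.5 s. The highest reading was about 8.6 N.
- **Tongs:** they stand upright and fully down. Their bridge is at 131.7 mm, the same height as at the start.
- **Bystanders:** in the last picture, which covered only the stand and the cover, the green and pink look-alikes looked untouched. I did not re-check the other bystanders.

**What went wrong or disagreed**
- **First grip on the spacer:** I wrongly took it for a miss, because the gripper read 22.4 mm and not the expected 26 mm, so I opened again. When I then squeezed the tongs empty in the air they closed to 17.6 mm, so that first grip had in fact held the spacer.
- **Empty squeeze:** it pushed the tongs about 13 mm up in the gripper. I allowed for that from then on.
- **Move to the cover:** it first stopped short because the last joint reached its range end (3.14 rad). I went on with the tool turned 40°.
- **Position readings:** the camera and arm positions differed by 1 to 2 mm. I positioned by comparing parts within the same camera view.

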